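# Pack the baking kit back into its fitted case

### The job

Pack the baking kit on the counter back into its open case: press every tool that is out (pastry wheel, garlic press, scoop, timer; not all of them are always there) fully home into the cutout of its own shape, and nest the three measuring cups in the round well, largest first, with their handles fanned apart so that each cup sits upright and flat on the floor of the one before. The tools may go in before, between or after the cups. Leave the water bottle, the mug and the canister where they stand.

Things in the scene. Friction and masses are not known exactly. Their poses are not given: they have to be found in the camera images.
- case: open flat aluminium case, 260 x 310 mm, fixed, lid folded flat open on its far (+x) side. Its rigid grey insert (top 34 mm above the counter; case rim 38 mm) has four shaped cutouts with dark floors and a round well. Sprung nubs in the cutouts grip the tools, 8 to 18 N to push past. Origin: centre, at counter level; x from carrying handle to lid, z up.
- cut_wheel (a point): floor of the pastry wheel's cutout (18 mm above the counter, 16 mm deep), where the wheel's origin lies when home, its x along the case's x. 2 mm clearance all round. Sprung nubs in the two side walls (+y, -y) beside this point: a tool let in loosely stays 5 to 9 mm too high; push it down at its origin with 8 to 18 N until it stands on the floor; the nubs then hold it.
- cut_press (a point): the same for the garlic press: point on the floor where its origin lies when home, its x along the case's x (narrow head towards the carrying handle, -x). Same depth, clearance and nubs.
- cut_scoop (a point): the same for the scoop: point on the floor where its origin lies when home, its x along the case's x (round bowl towards the lid, +x). Same depth, clearance and nubs.
- cut_timer (a point): the same for the round timer: centre of the floor of its round cutout, 62 mm across. Same depth and nubs (on the case's +y and -y sides); the timer may be turned any way.
- well (a point): centre of the floor of the round well for the cups, 90 mm across; floor 8 mm above the counter, 26 mm below the insert's top. No nubs: the largest cup slides in with about 2 mm all round.
- wheel: pastry wheel lying flat: wooden handle bar 22 mm wide, 28 mm high, x = -75 to +30 mm, and a flat steel wheel 58 mm across, 4 mm thick, centred at x = +62 mm, 12 mm up. About 130 g. Origin: underside of the handle, a good place to grip across it; x towards the wheel, z up. Home, its top stands 12 mm out of the insert. May be absent.
- press: garlic press lying flat, cast aluminium, rigid: two closed grips side by side, together 42 mm wide, 28 mm high, x = -48 to +85 mm, and a narrower head 32 mm wide, x = -82 to -46 mm. About 200 g. Origin: underside, midway between the grips, a good place to grip across both; x away from the head, z up. Home, its top stands 12 mm out of the insert. May be absent.
- scoop: steel scoop lying flat: handle bar 22 mm wide, 28 mm high, x = -80 to +30 mm, and a round bowl 49 mm across, 28 mm high, centred at x = +53 mm. About 150 g. Origin: underside of the handle, a good place to grip across it; x towards the bowl, z up. Home, its top stands 12 mm out of the insert. May be absent.
- timer: round white wind-up kitchen timer, 58 mm across, 28 mm high, with a straight ridge on top 42 mm long, 12 mm wide, 14 mm high (its top 42 mm above the underside) along the timer's x: grip across the ridge; it does not turn. About 120 g. Origin: centre of the underside, z up. May be absent.
- cup_l: largest measuring cup, white plastic, 86 mm across the mouth, 82 at the foot, 50 mm high, wall 3, floor 4 mm. Handle 14 mm wide, 8 mm thick, level, on top of the rim (underside level with the rim) along the cup's +x, from 43 to 99 mm off the axis: grip it across its width from above, near the cup. About 90 g. Origin: centre of the underside; mouth up.
- cup_m: middle cup, like the largest but 64 mm across the mouth, 60 at the foot, 47 mm high, handle 32 to 84 mm off the axis, about 70 g. Nested flat, its origin is 4 mm above the largest cup's and its handle passes 1 mm over that cup's rim; on top of that cup's handle it cannot sit flat, so point the handles 40 degrees or more apart.
- cup_s: smallest cup, like the largest but 48 mm across the mouth, 44 at the foot, 44 mm high, handle 24 to 72 mm off the axis, about 55 g. Nested flat, its origin is 4 mm above the middle cup's; its handle too must point 40 degrees or more away from the other two.
- bottle: clear water bottle, 64 mm across, 200 mm tall, standing beyond the tools; origin centre of its underside. A bystander: leave it alone.
- mug: white mug, 84 mm across, 95 mm high, standing beyond the cups; origin centre of its underside. A bystander: leave it alone.
- canister: yellow canister with a black lid, 114 mm across, 133 mm tall with its knob, to the left of the tools; origin centre of its underside. A bystander: leave it alone.
Not all that is in view belongs to the job. What is shaped like the timer but brown or green is not meant.

How it is judged:
By the outcome, as a careful person would: the job done as asked, in the order asked, and still so for the second after the job is handed in, with the robot touching nothing.
Of wheel, press, scoop, timer only 3 to 4 are there at a start; the rules pass over those that are not, and their reading is None.
At some moment in a run one of press, scoop may be knocked a few centimetres aside while the robot is not near it.
It also fails if it takes over 210 s, if anything falls off the work surface, if the arm or the gripper's body presses on something with over 40 N, if the wrist force passes 120 N, or if a joint passes its speed limit or range.

### The arm

A 6-joint arm with a two-finger parallel gripper is mounted at the origin on the work surface. World frame = base frame: x ahead of the robot, y to its left, z up, the work surface at z = 0. Lengths are in m, angles in rad, forces in N, time in s.
With the tool pointing down it reaches from about 0.35 to 0.975 m from the base axis. Payload 7.1 kg.
Tool frame: the origin (TCP) lies at the very end of the fingers, on their centre line; the grasp point (between the pads) lies 19 mm behind it; z points along the fingers, y is the line along which they close (so a half turn about z gives the same grasp; the last joint's range is limited). The gripper opens to 88 mm and grips with 3 to 60 N. Pads are 20 mm wide; open, the fingers measure 115 mm over their backs; the gripper's body (75 mm by 178 mm) begins 61 mm behind the grasp point.
Start: joints at [-0.019, 0.423, 1.63, -0, 1.089, -0.019], TCP at [0.625, 0, 0.223] pointing down, gripper open.
Joint ranges: [-3, 3], [-0.9, 2.11], [0.09, 2.58], [-1.31, 4.45], [0.11, 2.69], [-2.54, 2.54]. Speed limits (rad/s): [2.39, 2.39, 3.01, 3.14, 3.14, 3.14].

### API

Orientations are given as a rotation vector (axis times angle).
In Python, from bench import ctrl gives the robot as it stands.
- The arm moves only by the shell command python3 -m creep 'ROWS' [FORCE]. ROWS is JSON, a list of rows, each a list of 7 numbers: the shift along the world's x, y, z in units of 0.04 m (1.0 is 0.04 m), then the turn, a rotation vector about the world's x, y, z in units of 360 degrees (1.0 is 360 degrees), then the opening, from -1 (shut) to 1 (fully open). A call has 1 to 5 rows; each row shifts and turns the commanded pose from where the row before left it; what a row does not reach is not made up. A row lasts 1/12 s, in which the tool goes at most 41.7 mm and 7.16 degrees, less where a joint would pass 70% of its speed; a pose out of reach is approached as far as the arm can. A call with a number of a shift or a turn outside -1 to 1 is refused whole. A call with a gripper value outside its range is refused whole. The fingers move at their own pace and stop on an object; FORCE is the grip in N (left out, the last holds). Time passes only in rows, so rows that do not move let the fingers close. It gives the time, the measured TCP pose, the force, the opening and the grip force at its end, in the units of the state.
- ctrl.observe(): the state, without advancing time (a new reading comes with each control period).
- ctrl.read_camera(name): name is "scene" or "side" or "wrist"; returns a dict with "color" (480x640x3 uint8, red, green, blue), "fx", "fy", "cx", "cy" (pixels), "R" (3x3) and "t" (3): a world point X has camera coordinates R X + t. Camera axes: x right, y down, z forward; pixel columns grow to the right and rows downward; lengths in m; the calibration is good to about 2 mm. The wrist camera is an equidistant fisheye: a pixel r from the principal point sees the ray r / f radians off the axis. A picture is of the moment at which its call begins. There is no depth.
- ctrl.sign_off(): hands the job in; it is judged then, once.
Trained networks look in a picture, given as the dict that the camera call returned (one of the last four; its "shot" number tells which), for a name from the list of things; names that differ only in an ending like _2 or _b are one class to them, and where a whole thing is asked for, a point or a joint stands for the part that bears it (a point fixed in the world has none). Each returns a list of dicts, best first, with "p" (0 to 1); they miss things now and then, are a little off and sometimes report something else, mostly with a low value. They report only what shows in the picture. A call takes as long as a camera call. They do not tell look-alikes from the thing itself.
- ctrl.boxes_of(picture, thing): "point" ([x, y, z] in m, in world coordinates, good to about 4 mm: the middle of the surface that is visible of it).
- ctrl.outline_of(picture, thing): "mask" (480x640 bool, what is visible of it).
The state is a dict: "t": time; "joints": joint angles; "dq": joint speeds; "joint_efforts": joint torques, N m; "tcp_pos": TCP position; "tcp_rot": TCP orientation; "ft_force": force on the tool from outside, world axes, zero at the start; "ft_torque": the same for the moment, N m; "finger_gap": finger opening in m; "finger_force": force on a finger pad.
Only numpy, scipy, OpenCV 4.12 (cv2) and the standard library are available. Lean on these libraries where they do the work, as an engineer would, in place of code of your own. Each camera call takes 0.05 s, during which the arm holds its last target. There are 200 camera calls.

## Working session

There is one attempt and no reset: what is moved stays moved. The work goes in short steps, Python scripts to look and compute and a shell command to move; the robot and the scene stay as the last step left them, time stands still between calls to the robot, and variables do not carry over. Pictures are saved under pics/ and viewed, at most 14 in all, crops included, and the job is handed in when it is done.

```bash
ls; mkdir -p pics; cat > h.py <<'E'
import numpy as np, cv2
from bench import ctrl
from scipy.spatial.transform import Rotation as Rn
def snap(n,name=None):
    p=ctrl.read_camera(n)
    if name: cv2.imwrite('pics/'+name+'.png',p['color'][:,:,::-1])
    return p
def ray(p,u,v):
    R=np.array(p['R']);t=np.array(p['t']);c=-R.T@t
    x=(u-p['cx'])/p['fx'];y=(v-p['cy'])/p['fy']
    if p.get('fish'):
        r=np.hypot(x,y);d=np.array([0,0,1.]) if r<1e-9 else np.array([x/r*np.sin(r),y/r*np.sin(r),np.cos(r)])
    else: d=np.array([x,y,1.])
    return c,R.T@d
def at(p,u,v,z):
    c,d=ray(p,u,v);return c+d*(z-c[2])/d[2]
def proj(p,X):
    q=np.array(p['R'])@np.array(X)+np.array(p['t'])
    if p.get('fish'):
        r=np.hypot(q[0],q[1]);th=np.arctan2(r,q[2]);s=th/max(r,1e-9);return p['cx']+p['fx']*q[0]*s,p['cy']+p['fy']*q[1]*s
    return p['cx']+p['fx']*q[0]/q[2],p['cy']+p['fy']*q[1]/q[2]
def wrist(name=None):
    p=snap('wrist',name);p['fish']=1;return p
T=['wheel','press','scoop','timer','cup_l','cup_m','cup_s','case','bottle','mug','canister']
E
python3 - <<'E'
from h import *
for n in ['scene','side','wrist']:
    p=snap(n,n+'0'); print(n,p['fx'],p['fy'],p['cx'],p['cy'],-np.array(p['R']).T@p['t'],np.array(p['R'])[2])
    for k in T:
        try: print(k,[(np.round(b['point'],3).tolist(),round(b['p'],2)) for b in ctrl.boxes_of(p,k)[:3]])
        except Exception as e: print(k,e)
E
```

```text
pics
scene 441.98915432754575 441.98915432754575 324.94298113536126 243.86184586444355 [1.20736093 0.01602372 0.83315744] [-0.66907162  0.08149396 -0.73871638]
wheel [([0.774, -0.043, 0.015], 0.74), ([0.51, 0.42, 0.029], 0.6)]
press [([0.562, 0.192, 0.021], 0.81)]
scoop [([0.542, 0.314, 0.027], 0.76)]
timer [([0.398, 0.262, 0.029], 0.93), ([0.378, 0.156, 0.027], 0.79), ([0.398, 0.356, 0.028], 0.72)]
cup_l [([0.444, -0.334, 0.028], 0.67), ([0.568, -0.331, 0.029], 0.64), ([0.363, -0.29, 0.032], 0.62)]
cup_m [([0.444, -0.334, 0.028], 0.67), ([0.568, -0.331, 0.029], 0.64), ([0.363, -0.29, 0.032], 0.62)]
cup_s [([0.444, -0.334, 0.028], 0.67), ([0.568, -0.331, 0.029], 0.64), ([0.363, -0.29, 0.032], 0.62)]
case [([0.778, -0.046, 0.013], 0.83), ([0.445, -0.338, 0.026], 0.41)]
bottle [([0.783, -0.037, 0.014], 0.68), ([0.712, 0.331, 0.116], 0.62), ([0.445, -0.337, 0.027], 0.32)]
mug [([0.361, -0.289, 0.035], 0.74), ([0.69, -0.325, 0.058], 0.62)]
canister [([0.516, 0.564, 0.101], 0.85)]
side 602.2261619199363 602.2261619199363 320.96028451468106 250.02769687089497 [-0.05215582  1.28461522  0.99
[... 710 characters left out ...]
([0.678, -0.293, 0.062], 0.79)]
canister [([0.467, 0.62, 0.108], 0.71)]
wrist 371.64829954431775 371.64829954431775 319.35892275017727 242.0014138501257 [0.62485502 0.07828359 0.38579403] [-2.46157500e-04 -2.89792488e-01 -9.57089470e-01]
wheel []
press [([0.555, 0.19, 0.029], 0.94)]
scoop []
timer [([0.391, 0.241, 0.024], 0.98), ([0.29, 0.26, 0.032], 0.88), ([0.378, 0.163, 0.028], 0.79)]
cup_l [([0.462, -0.301, 0.022], 0.79), ([0.565, -0.299, 0.016], 0.58)]
cup_m [([0.462, -0.301, 0.022], 0.79), ([0.565, -0.299, 0.016], 0.58)]
cup_s [([0.462, -0.301, 0.022], 0.79), ([0.565, -0.299, 0.016], 0.58)]
case [([0.671, -0.006, 0.016], 0.95)]
bottle []
mug [([0.684, -0.288, 0.024], 0.58)]
canister []
```

View pics/scene0.png

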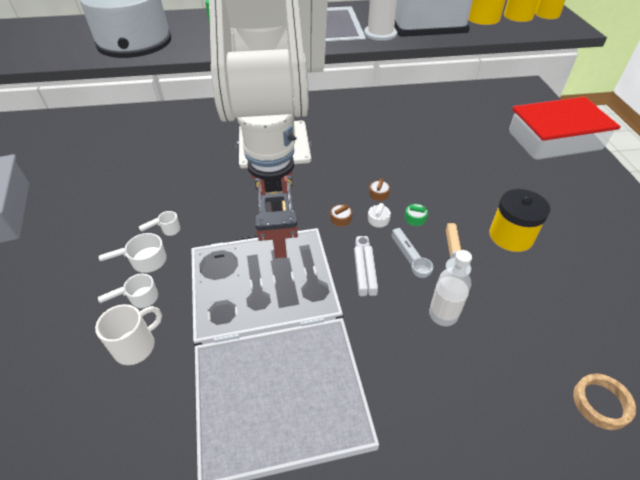

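View pics/wrist0.png

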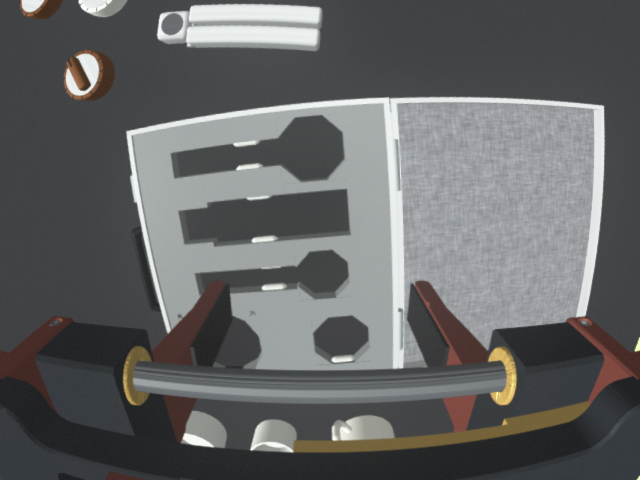

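View pics/side0.png

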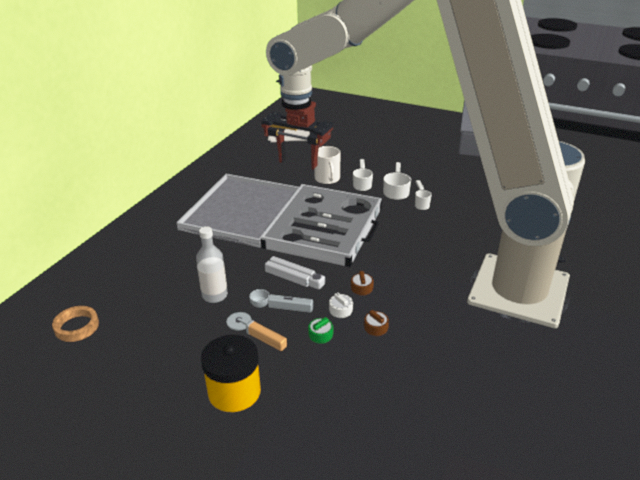

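The scene view shows all four tools: the white timer at (379,216), the press at (365,266), the scoop at (412,252) and the wheel at (455,245). The large, middle and small cups are at (147,253), (140,290) and (168,223). In the wrist view the case cutouts from top to bottom are wheel, press and scoop, then the well at left and the timer at right. The side view agrees: three look-alike timers surround the white one at (340,306). Next I'll look at the case and the tools from above.

```bash
python3 -m creep '[[0,-0.9,0.7,0,0,0,1],[0,-0.9,0.7,0,0,0,1],[0,-0.9,0.7,0,0,0,1],[0,-0.6,0.3,0,0,0,1],[0,0,0,0,0,0,1]]' 30
python3 - <<'E'
from h import *
p=wrist('case1'); print(ctrl.observe()['tcp_pos'],ctrl.observe()['tcp_rot'])
np.savez('case1.npz',**{k:np.array(p[k]) for k in['fx','fy','cx','cy','R','t','fish']})
E
```

```text
t: 2.22
tcp_pos: [0.6265, -0.1271, 0.3153]
tcp_rot: [2.221, 2.213, 0.004]
ft_force: [1.0, 1.0, -0.2]
finger_gap: 0.0878
finger_force: 0.0
[ 0.6256615 -0.12484    0.3131875] [2.22291635 2.21574913 0.00282213]
```

```bash
python3 -m creep '[[-0.7,1,0,0,0,0,1],[-0.7,1,0,0,0,0,1],[-0.7,1,0,0,0,0,1],[-0.6,1,0,0,0,0,1],[-0.5,1,0,0,0,0,1]]'
python3 -m creep '[[0,1,0,0,0,0,1],[0,1,0,0,0,0,1],[0,1,0,0,0,0,1],[0,0.5,0,0,0,0,1],[0,0,0,0,0,0,1]]'
python3 - <<'E'
from h import *
p=wrist('tools1'); print(ctrl.observe()['tcp_pos'])
for k in T[:4]:
  for b in ctrl.outline_of(p,k)[:4]:
    m=b['mask'].astype(np.uint8);ys,xs=np.nonzero(m)
    W=np.array([at(p,u,v,0.028)[:2] for u,v in zip(xs,ys)],np.float32)*1000
    c,(w,h),a=cv2.minAreaRect(W);bx=cv2.boxPoints(((c),(w,h),a))
    print(k,round(b['p'],2),np.round(c),round(w),round(h),round(a,1),'cen',W.mean(0).round(),'px',xs.mean().round(),ys.mean().round(),'col',p['color'][m>0].mean(0).round())
E
```

```text
t: 2.68
tcp_pos: [0.5105, 0.0548, 0.3101]
tcp_rot: [-2.22, -2.22, 0.002]
ft_force: [-0.3, 0.2, 0.8]
finger_gap: 0.0878
finger_force: 0.0
t: 3.1
tcp_pos: [0.5117, 0.1973, 0.3102]
tcp_rot: [-2.214, -2.226, 0.001]
ft_force: [0.7, 0.0, -0.2]
finger_gap: 0.0879
finger_force: 0.0
[0.51182034 0.19524    0.31017624]
wheel 0.73 [525. 411.] 58 161 86.9 cen [536. 416.] px 341.0 21.0 col [217. 206. 181.]
press 0.57 [542. 194.] 45 166 84.6 cen [544. 194.] px 346.0 201.0 col [205. 209. 208.]
scoop 0.86 [523. 304.] 156 49 20.2 cen [530. 311.] px 336.0 104.0 col [192. 201. 201.]
timer 0.96 [385. 261.] 56 60 87.9 cen [385. 261.] px 216.0 147.0 col [228. 230. 228.]
timer 0.89 [286. 283.] 53 66 86.2 cen [287. 283.] px 144.0 135.0 col [164. 147. 135.]
timer 0.75 [696. -42.] 551 335 4.9 cen [641.  13.] px 406.0 324.0 col [145. 149. 149.]
timer 0.67 [393. 358.] 56 62 42.5 cen [393. 358.] px 222.0 69.0 col [141. 190. 152.]
```

View pics/case1.png

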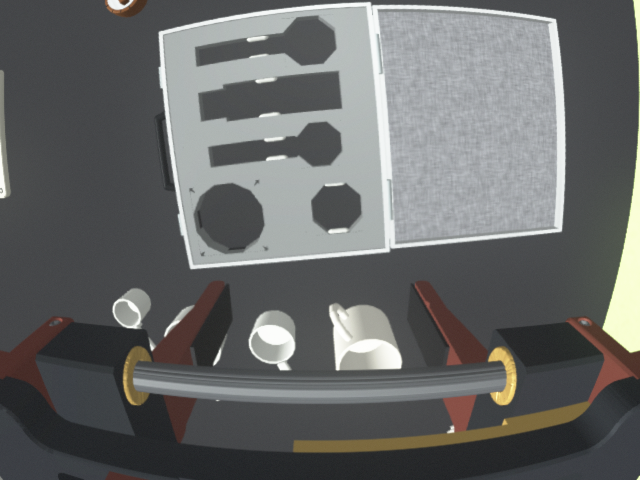

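View pics/tools1.png

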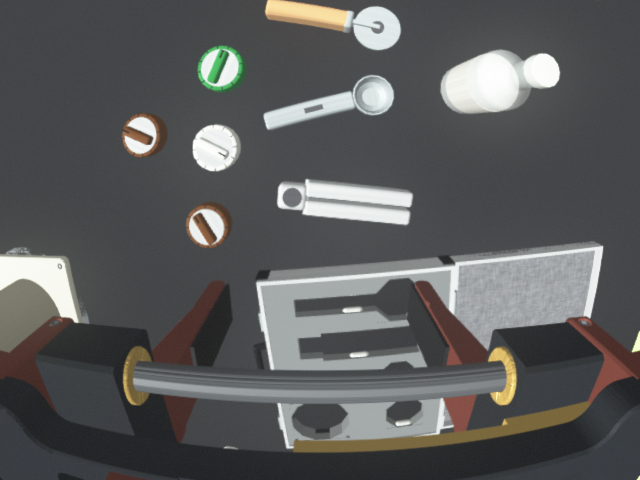

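The case view shows rim corners near (160,33), (371,4), (388,250) and (190,267), the well at (230,217) and the timer hole at (337,207). The tools view shows the white timer at (216,147), the press at (346,201), the scoop at (336,104) and the wheel at the top edge near (335,20). I'll rectify the case view to top-down at insert height.

```bash
cat >> h.py <<'E'
def rect(p,z,x0,x1,y0,y1,s,name=None):
    # top-down: col -> x, row -> -y ; s px per m
    w,h=int((x1-x0)*s),int((y1-y0)*s)
    X,Y=np.meshgrid(x0+(np.arange(w)+.5)/s,y1-(np.arange(h)+.5)/s)
    q=np.stack([X,Y,np.full_like(X,z)],-1)@np.array(p['R']).T+np.array(p['t'])
    r=np.hypot(q[...,0],q[...,1]);k=np.arctan2(r,q[...,2])/np.maximum(r,1e-9) if 'fish' in p else 1/q[...,2]
    im=cv2.remap(p['color'],(p['cx']+p['fx']*q[...,0]*k).astype(np.float32),(p['cy']+p['fy']*q[...,1]*k).astype(np.float32),cv2.INTER_LINEAR)
    if name: cv2.imwrite('pics/'+name+'.png',im[:,:,::-1])
    return im
E
python3 - <<'E'
from h import *
d=dict(np.load('case1.npz'));d['color']=cv2.imread('pics/case1.png')[:,:,::-1].copy()
rect(d,0.034,0.50,0.88,-0.20,0.17,1600,'caserect')
from scipy.optimize import least_squares
W=np.array([at(d,u,v,.038)[:2] for u,v in[(160,33),(371,4),(388,250),(190,267)]])
M=np.array([[-.13,.155],[.13,.155],[.13,-.155],[-.13,-.155]])
f=lambda q:(M@np.array([[np.cos(q[2]),np.sin(q[2])],[-np.sin(q[2]),np.cos(q[2])]])+q[:2]-W).ravel()
r=least_squares(f,[.63,-.03,0]);print(r.x,r.fun.round(4),W.round(4).tolist())
E
```

```text
[ 0.57348668 -0.0527818   0.08319723] [-0.001   0.0025 -0.0001  0.0016  0.0014 -0.0024 -0.0003 -0.0017] [[0.4321, 0.0884], [0.6902, 0.1109], [0.7145, -0.1941], [0.4571, -0.2163]]
```

View pics/caserect.png

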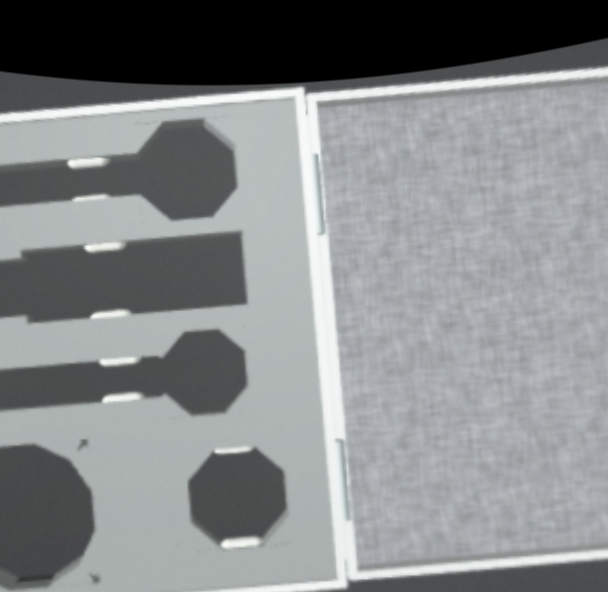

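The rectified view shows the case yawed about 4.8°. I'll get the cutouts in the case frame by thresholding.

```bash
cat >> h.py <<'E'
def case_rect(p,q,z=.034,s=2000):
    # case-frame top-down, 280x330 mm, via rotated R,t
    C=Rn.from_euler('z',q[2]).as_matrix();d=dict(p);R=np.array(p['R'])
    d['R']=R@C;d['t']=np.array(p['t'])+R@np.array([q[0],q[1],0]);return rect(d,z,-.14,.14,-.165,.165,s)
E
python3 - <<'E'
from h import *
d=dict(np.load('case1.npz'));d['color']=cv2.imread('pics/case1.png')[:,:,::-1].copy()
q=[.5735,-.0528,.0832];s=2000
im=case_rect(d,q);g=im.max(2)
print([int(x) for x in np.percentile(g[100:560,60:500],[5,25,50,75,95])])
m=((g<115)*255).astype(np.uint8);m[:40]=0;m[-40:]=0;m[:,:30]=0;m[:,-30:]=0
n,l,st,c=cv2.connectedComponentsWithStats(m)
for i in range(1,n):
    x,y,w,h,a=st[i]
    if a>2000: print('x',-140+x/2,-140+(x+w)/2,'y',165-(y+h)/2,165-y/2,'cen',-140+c[i][0]/2,165-c[i][1]/2,'area mm2',a/4)
cv2.imwrite('pics/cr.png',im[:,:,::-1])
E
```

```text
[74, 81, 175, 181, 188]
x -85.5 83.0 y 82.5 143.5 cen 13.206033287101235 112.35233472029589 area mm2 5407.5
x -86.5 83.0 y 25.5 71.5 cen 1.3666843971631124 48.46076241134752 area mm2 7050.0
x -81.0 79.0 y -40.5 11.5 cen 9.316372984842815 -14.246853409030052 area mm2 4667.75
x -112.5 -23.5 y -139.5 -50.5 cen -68.28756013199221 -94.41013000437323 area mm2 6288.25
x 37.5 97.5 y -121.5 -64.5 cen 67.02454827523272 -92.66713816389853 area mm2 2739.5
```

View pics/cr.png

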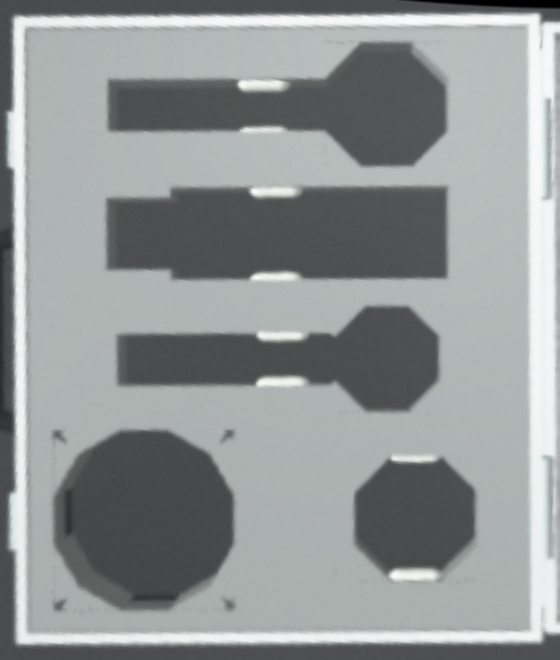

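Cutout positions in the case frame (mm): wheel (-9.5,112.7), press (-2.7,48.8), scoop (0.5,-14.5), well (-68,-94.7), timer (67.7,-94.6). I'll start with the press, turning above it and taking one close look.

```bash
cat >> h.py <<'E'
Q=np.array([.5735,-.0528,.0832])
CUT=dict(wheel=(-.0095,.1127),press=(-.0027,.0488),scoop=(.0005,-.0145),well=(-.068,-.0947),timer=(.0677,-.0946))
def cutw(k):
    c,s=np.cos(Q[2]),np.sin(Q[2]);x,y=CUT[k];return np.array([Q[0]+c*x-s*y,Q[1]+s*x+c*y])
def tcp():
    o=ctrl.observe();R=Rn.from_rotvec(o['tcp_rot']).as_matrix()
    # yaw of camera-mounting direction: 0 at start (tool y along +/-world x)
    return o['tcp_pos'],np.degrees(np.arctan2(-R[0,0],R[1,0])),o
def go(x,y,yaw=None):
    p,w,o=tcp();print('at',np.round(p,4),'yaw',round(w,2),'-> d units',np.round((x-p[0])/.04,3),np.round((y-p[1])/.04,3),'' if yaw is None else 'turn %.4f'%((yaw-w)/360),'F',np.round(o['ft_force'],1),'gap',round(o['finger_gap'],4))
def masks(p,k,z,n=3):
  for b in ctrl.outline_of(p,k)[:n]:
    m=b['mask'].astype(np.uint8);ys,xs=np.nonzero(m)
    W=np.array([at(p,u,v,z)[:2] for u,v in zip(xs,ys)],np.float32)*1000
    c,(w,h),a=cv2.minAreaRect(W)
    print(k,round(b['p'],2),'c',np.round(c,1),'wh',round(w,1),round(h,1),'ang',round(a,1),'cen',W.mean(0).round(1),'px',xs.min(),xs.max(),ys.min(),ys.max(),'col',p['color'][m>0].mean(0).round())
E
python3 -m creep '[[0.06,0,-0.4,0,0,0.0196,1],[0.06,0,-0.4,0,0,0.0196,1],[0.06,0,-0.4,0,0,0.0196,1],[0.06,0,-0.4,0,0,0.0196,1],[0.06,0,-0.4,0,0,0.0196,1]]'
python3 -m creep '[[0.06,0,-0.4,0,0,0.0196,1],[0.06,0,-0.4,0,0,0.0196,1],[0.06,0,-0.4,0,0,0.0196,1],[0.06,0,-0.4,0,0,0.0196,1],[0.06,0,-0.4,0,0,0.0196,1]]'
python3 -m creep '[[0.06,0,-0.4,0,0,0.0196,1],[0.06,0,-0.35,0,0,0.0196,1],[0,0,0,0,0,0,1],[0,0,0,0,0,0,1]]' | head -3
python3 - <<'E'
from h import *
p=wrist('press1');go(.5405,.1925,84.6);masks(p,'press',.028,1)
for k in CUT: print(k,cutw(k).round(4))
rect(p,.028,.42,.67,.1,.3,2400,'press1r')
E
```

```text
t: 3.77
tcp_pos: [0.5254, 0.1913, 0.2307]
tcp_rot: [1.438, 2.793, 0.0]
ft_force: [0.2, 0.0, -0.8]
finger_gap: 0.0875
finger_force: 0.0
t: 4.18
tcp_pos: [0.5375, 0.1913, 0.1507]
tcp_rot: [0.524, 3.097, -0.0]
ft_force: [0.1, -0.2, 0.8]
finger_gap: 0.0879
finger_force: 0.0
t: 4.52
tcp_pos: [0.5417, 0.1915, 0.121]
tcp_rot: [-0.155, -3.136, 0.001]
at [0.5422 0.1919 0.1217] yaw 84.36 -> d units -0.044 0.015 turn 0.0007 F [ 0.5 -0.3 -0.7] gap 0.0879
press 0.62 c [542.3 191.9] wh 41.9 164.7 ang 84.5 cen [537.1 192.3] px 292 351 130 343 col [215. 218. 218.]
wheel [0.5547 0.0587]
press [ 0.5668 -0.0044]
scoop [ 0.5752 -0.0672]
well [ 0.5136 -0.1528]
timer [ 0.6488 -0.1414]
```

View pics/press1r.png

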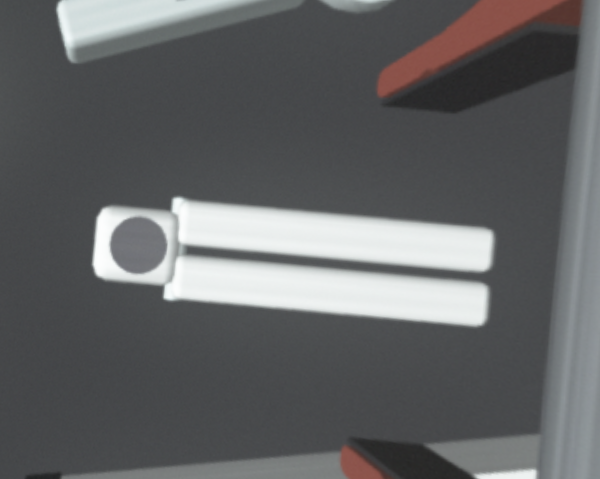

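The press's head is at the left (138,245) and its grips run to (490,280). That gives an origin of about (0.5406,0.192), in line with the gripper. Picking it up now.

```bash

python3 -m creep '[[-0.04,0.01,-0.8,0,0,0,1],[0,0,-0.8,0,0,0,1],[0,0,-0.7,0,0,0,1],[0,0,-0.24,0,0,0,1],[0,0,0,0,0,0,1]]' 50|sed -n 2p
python3 -m creep '[[0,0,0,0,0,0,-0.4],[0,0,0,0,0,0,-0.4],[0,0,0,0,0,0,-0.4],[0,0,0,0,0,0,-0.4],[0,0,0,0,0,0,-0.4]]'
python3 -m creep '[[0,0,0.5,0,0,0,-0.4],[0,0,0.7,0,0,0,-0.4],[0,0,0.8,0,0,0,-0.4]]'
python3 -m creep '[[0.14,-0.98,0,0,0,0.0143,-0.4],[0.14,-0.98,0,0,0,0.0143,-0.4],[0.14,-0.98,0,0,0,0,-0.4],[0.14,-0.98,0,0,0,0,-0.4],[0.1,-0.98,0,0,0,0,-0.4]]'
python3 -m creep '[[0,0,0,0,0,0,-0.4],[0,0,0,0,0,0,-0.4]]'|tail -2
python3 - <<'E'
from h import *
p=wrist('press2');go(*cutw('press'),94.77)
im=rect(p,.034,.46,.70,-.09,.11,2400,'press2r')
E
```

```text
tcp_pos: [0.5393, 0.1926, 0.0185]
t: 5.45
tcp_pos: [0.5411, 0.1934, 0.0209]
tcp_rot: [0.146, 3.136, 0.001]
ft_force: [-0.9, 0.3, 0.2]
finger_gap: 0.0579
finger_force: 0.0
t: 5.7
tcp_pos: [0.5394, 0.1928, 0.0999]
tcp_rot: [-0.146, -3.136, 0.002]
ft_force: [-0.1, 0.2, -0.6]
finger_gap: 0.0379
finger_force: 0.0
t: 6.12
tcp_pos: [0.5673, -0.0045, 0.1006]
tcp_rot: [-0.137, 3.137, -0.0]
ft_force: [0.8, -0.2, 0.7]
finger_gap: 0.0262
finger_force: 0.0
finger_gap: 0.0264
finger_force: 0.0
at [ 0.5668 -0.0033  0.1001] yaw 94.84 -> d units -0.002 -0.027 turn -0.0002 F [ 0.7 -0.7  0.5] gap 0.0264
```

View pics/press2r.png

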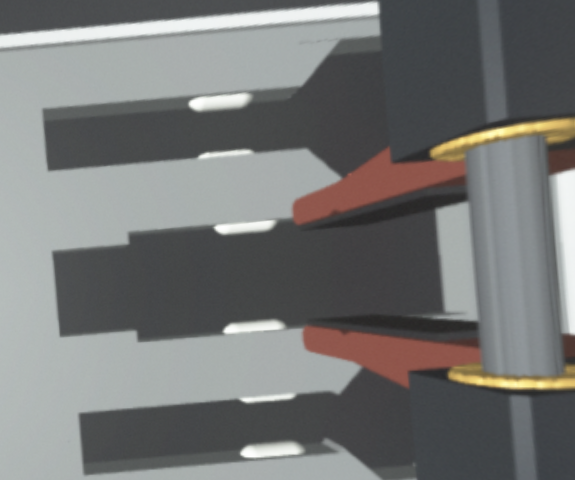

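The fingers had not closed in time, so the press stayed on the counter. The view still confirms the press cutout at about (0.567,-0.005). I'll go back, check the press and grip it with enough closing time.

```bash

python3 -m creep '[[-0.13,0.98,0,0,0,-0.0143,1],[-0.13,0.98,0,0,0,-0.0143,1],[-0.13,0.98,0,0,0,0,1],[-0.13,0.98,0,0,0,0,1],[-0.13,0.96,0,0,0,0,1]]' 50|sed -n 2p
python3 -m creep '[[0,0,0,0,0,0,1],[0,0,0,0,0,0,1]]'|tail -2
python3 - <<'E'
from h import *
p=wrist();go(.5406,.192,84.5);masks(p,'press',.028,1)
E
```

```text
tcp_pos: [0.5394, 0.196, 0.1]
finger_gap: 0.0697
finger_force: 0.0
at [0.5399 0.1941 0.0998] yaw 84.9 -> d units 0.018 -0.054 turn -0.0011 F [ 0.1 -0.8 -0.5] gap 0.0735
press 0.79 c [541.9 192. ] wh 42.2 165.7 ang 84.4 cen [536.  192.3] px 284 349 132 360 col [213. 217. 216.]
```

```bash

python3 -m creep '[[0.02,-0.05,-0.8,0,0,0,1],[0,0,-0.8,0,0,0,0.8],[0,0,-0.4,0,0,0,0.5],[0,0,0,0,0,0,0.2],[0,0,0,0,0,0,-0.4]]' 50|sed -n 2p
python3 -m creep '[[0,0,0,0,0,0,-0.4],[0,0,0,0,0,0,-0.4],[0,0,0,0,0,0,-0.4],[0,0,0,0,0,0,-0.4],[0,0,0,0,0,0,-0.4]]'
python3 -m creep '[[0,0,0,0,0,0,-0.4],[0,0,0.5,0,0,0,-0.4],[0,0,0.7,0,0,0,-0.4],[0,0,0.8,0,0,0,-0.4],[0,0,0,0,0,0,-0.4]]'
python3 - <<'E'
from h import *
go(.567,-.005,94.77)
E
```

```text
tcp_pos: [0.5412, 0.189, 0.0193]
t: 7.85
tcp_pos: [0.5428, 0.1907, 0.0212]
tcp_rot: [0.146, 3.136, 0.002]
ft_force: [-1.3, -0.7, 7.1]
finger_gap: 0.0415
finger_force: 50.0
t: 8.27
tcp_pos: [0.5447, 0.1914, 0.1051]
tcp_rot: [0.145, 3.131, 0.004]
ft_force: [1.1, 0.9, -1.6]
finger_gap: 0.0414
finger_force: 50.0
at [0.5447 0.1914 0.1051] yaw 84.69 -> d units 0.557 -4.91 turn 0.0280 F [ 1.1  0.9 -1.6] gap 0.0414
```

```bash

python3 -m creep '[[0.12,-0.98,0,0,0,0.014,-0.4],[0.12,-0.98,0,0,0,0.014,-0.4],[0.12,-0.98,0,0,0,0,-0.4],[0.12,-0.98,0,0,0,0,-0.4],[0.1,-0.98,0,0,0,0,-0.4]]'|sed -n 2p
python3 -m creep '[[0,0,-0.4,0,0,0,-0.4],[0,0,-0.3,0,0,0,-0.4],[0,0,0,0,0,0,-0.4],[0,0,0,0,0,0,-0.4],[0,0,0,0,0,0,-0.4]]'
python3 - <<'E'
from h import *
p=wrist();go(.567,-.005,94.77)
z=tcp()[0][2]+.008
masks(p,'press',z,2)
im=rect(p,z,.46,.70,-.09,.11,2400,'press3r')
E
```

```text
tcp_pos: [0.5644, -0.0073, 0.0994]
t: 9.1
tcp_pos: [0.5645, -0.0045, 0.0716]
tcp_rot: [0.133, -3.138, -0.0]
ft_force: [-0.4, -0.2, -2.4]
finger_gap: 0.0412
finger_force: 50.0
at [ 0.5648 -0.0044  0.072 ] yaw 94.86 -> d units 0.054 -0.014 turn -0.0002 F [-0.9  0.5 -2.2] gap 0.0408
press 0.71 c [562.8  -6.3] wh 163.1 41.1 ang 4.9 cen [543.9  -7.9] px 271 367 125 430 col [193. 198. 197.]
```

View pics/press3r.png

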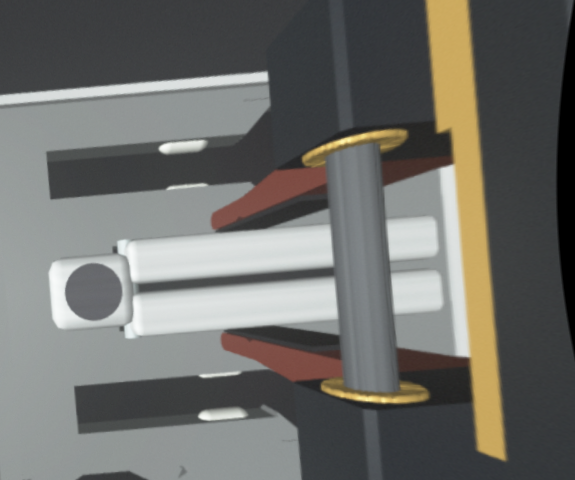

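In the picture the press is held straight, with its head at (93,292). Its head end sits 4 mm short of the cutout end in x. I'll correct that and lower it while watching the force.

```bash

python3 -m creep '[[0.1,0.012,0,0,0,0,-0.4],[0,0,-0.15,0,0,0,-0.4],[0,0,-0.15,0,0,0,-0.4],[0,0,0,0,0,0,-0.4]]'|sed -n 2,4p
python3 -m creep '[[0,0,-0.15,0,0,0,-0.4],[0,0,0,0,0,0,-0.4]]'|sed -n 2,4p
python3 -m creep '[[0,0,-0.15,0,0,0,-0.4],[0,0,0,0,0,0,-0.4],[0,0,0,0,0,0,-0.4]]'|sed -n 2,4p
```

```text
tcp_pos: [0.5681, -0.0049, 0.0586]
tcp_rot: [0.131, -3.137, -0.0]
ft_force: [-0.1, 0.1, -2.6]
tcp_pos: [0.5681, -0.0052, 0.0527]
tcp_rot: [0.13, -3.137, -0.0]
ft_force: [-0.1, -0.3, -2.8]
tcp_pos: [0.5687, -0.0042, 0.0473]
tcp_rot: [0.129, -3.139, -0.002]
ft_force: [-0.3, 6.7, -2.6]
```

```bash

for i in 1 2; do :; done
python3 -m creep '[[0,0.01,-0.08,0,0,0,-0.4],[0,0,0,0,0,0,-0.4]]'|sed -n 2,4p
python3 -m creep '[[0,0,-0.08,0,0,0,-0.4],[0,0,0,0,0,0,-0.4]]'|sed -n 2,4p
python3 -m creep '[[0,0,-0.06,0,0,0,-0.4],[0,0,0,0,0,0,-0.4]]'|sed -n 2,4p
```

```text
tcp_pos: [0.5691, -0.0043, 0.0445]
tcp_rot: [-0.13, 3.138, 0.001]
ft_force: [0.3, 2.2, -0.7]
tcp_pos: [0.5695, -0.0046, 0.0414]
tcp_rot: [-0.13, 3.137, 0.0]
ft_force: [1.9, 2.4, -2.7]
tcp_pos: [0.5695, -0.0047, 0.0393]
tcp_rot: [-0.13, 3.138, 0.0]
ft_force: [2.0, 2.0, 2.2]
```

```bash

python3 -m creep '[[0,0,-0.05,0,0,0,-0.4],[0,0,0,0,0,0,-0.4]]'|sed -n 2,4p
python3 -m creep '[[0,0,-0.04,0,0,0,-0.4],[0,0,0,0,0,0,-0.4],[0,0,0,0,0,0,-0.4]]'|sed -n 2,5p
```

```text
tcp_pos: [0.5696, -0.0047, 0.0392]
tcp_rot: [-0.13, 3.138, 0.0]
ft_force: [-5.7, 1.7, 24.3]
tcp_pos: [0.5696, -0.0047, 0.0391]
tcp_rot: [-0.13, 3.137, 0.0]
ft_force: [-10.7, 2.9, 39.8]
finger_gap: 0.0416
```

```bash

python3 -m creep '[[0,0,0.06,0,0,0,0.2],[0,0,0,0,0,0,0.2],[0,0,0,0,0,0,0.2],[0,0,0.5,0,0,0,-1],[0,0,0.1,0,0,0,-1]]'|sed -n 2,4p
python3 -m creep '[[0,0,0,0,0,0,-1],[0,0,0,0,0,0,-1],[0,0,0,0,0,0,-1],[0,0,0,0,0,0,-1],[0,0,0,0,0,0,-1]]'|sed -n 2,5p
python3 -m creep '[[0,0,-0.2,0,0,0,-1],[0,0,-0.15,0,0,0,-1],[0,0,-0.04,0,0,0,-1],[0,0,0,0,0,0,-1]]'|sed -n 2,5p

```

```text
tcp_pos: [0.5693, -0.005, 0.0626]
tcp_rot: [-0.13, 3.138, -0.0]
ft_force: [0.6, 0.6, -0.3]
tcp_pos: [0.5684, -0.0047, 0.0612]
tcp_rot: [0.13, -3.138, -0.0]
ft_force: [-0.4, -0.3, 0.4]
finger_gap: 0.0094
tcp_pos: [0.5687, -0.0048, 0.0462]
tcp_rot: [0.13, -3.138, -0.0]
ft_force: [-2.3, 0.8, 9.3]
finger_gap: 0.0005
```

```bash

python3 -m creep '[[0,0,-0.05,0,0,0,-1],[0,0,0,0,0,0,-1]]'|sed -n 2,5p
python3 -m creep '[[0,0,0.8,0,0,0,1],[0,0,0.8,0,0,0,1],[-0.2,1,0.8,0,0,0,1],[-0.2,1,0,0,0,0,1],[-0.2,1,0,0,0,0,1]]'|sed -n 2p
python3 -m creep '[[-0.2,1,0,0,0,0,1],[-0.2,1,0,0,0,0,1],[0,1,0,0,0,0.01,1],[0,1,0,0,0,0.01,1],[0,0,0,0,0,0,1]]'|sed -n 2p
python3 - <<'E'
from h import *
p=wrist();go(.52,.30);masks(p,'scoop',.028,2);masks(p,'wheel',.028,2)
rect(p,.028,.42,.66,.24,.44,2400,'scoop1r')
E
```

```text
tcp_pos: [0.5688, -0.0047, 0.046]
tcp_rot: [0.13, -3.139, -0.0]
ft_force: [-8.6, -0.2, 28.3]
finger_gap: 0.0005
tcp_pos: [0.5473, 0.1081, 0.1353]
tcp_pos: [0.5304, 0.2736, 0.1336]
at [0.53   0.2707 0.1332] yaw 102.24 -> d units -0.25 0.732  F [-0.7 -0.5 -0.7] gap 0.0675
scoop 0.98 c [521.1 308.6] wh 155.9 38.4 ang 8.9 cen [521.9 307.2] px 339 388 134 328 col [199. 208. 208.]
wheel 0.83 c [521.8 419.6] wh 57.6 155.7 ang 73.4 cen [520.3 413.8] px 427 543 177 341 col [211. 195. 163.]
```

View pics/scoop1r.png

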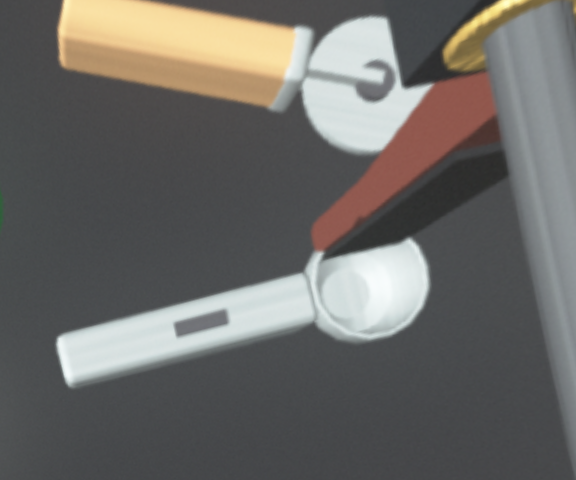

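The press is home: its top is at 46 mm under 28 N. In the picture the scoop's handle end is at (65,362) and its bowl at (370,290). That gives an origin of about (0.524,0.310) and a yaw of 15°.

```bash

python3 -m creep '[[-0.14,0.98,0,0,0,0.008,0.4],[0,0,-0.8,0,0,0,0.4],[0,0,-0.6,0,0,0,0.4],[0,0,0,0,0,0,0.4],[0,0,0,0,0,0,0.4]]' 50|sed -n 2p
python3 - <<'E'
from h import *
p=wrist();go(.5243,.310,105.1);masks(p,'scoop',.028,1)
rect(p,.028,.42,.66,.22,.42,2400,'scoop2r')
E
```

```text
tcp_pos: [0.5239, 0.3045, 0.0767]
at [0.525  0.3052 0.0781] yaw 104.72 -> d units -0.018 0.12 turn 0.0011 F [-0.1  0.1  0.3] gap 0.0615
scoop 0.64 c [519.8 315.2] wh 156.5 48.9 ang 8.5 cen [523.5 309.8] px 293 366 134 370 col [212. 221. 220.]
```

View pics/scoop2r.png

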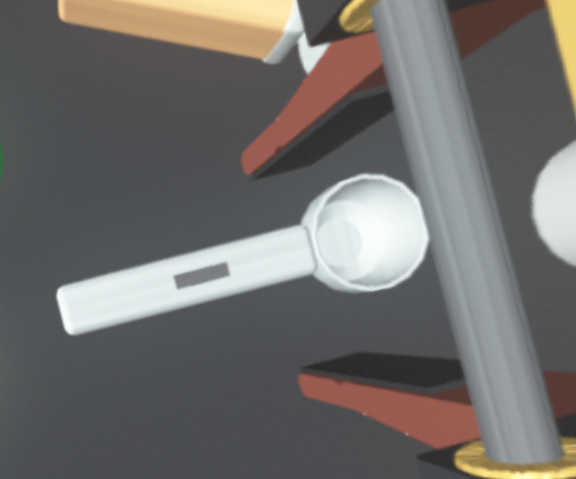

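The scoop now shows its handle end at (65,310) and its bowl at (371,233), so I need to shift +5 mm in y and then grip.

```bash

python3 -m creep '[[0,0.128,-0.5,0,0,-0.001,0.4],[0,0,-0.6,0,0,0,0.4],[0,0,-0.34,0,0,0,0.4],[0,0,0,0,0,0,0],[0,0,0,0,0,0,-0.8]]' 50|sed -n 2p
python3 -m creep '[[0,0,0,0,0,0,-0.8],[0,0,0,0,0,0,-0.8],[0,0,0,0,0,0,-0.8],[0,0,0,0,0,0,-0.8],[0,0,0,0,0,0,-0.8]]'
python3 -m creep '[[0,0,0,0,0,0,-0.8],[0,0,0.5,0,0,0,-0.8],[0,0,0.7,0,0,0,-0.8],[0,0,0.8,0,0,0,-0.8],[0,0,0,0,0,0,-0.8]]'|tail -2
python3 - <<'E'
from h import *
go(*cutw('scoop'),94.77)
E
```

```text
tcp_pos: [0.525, 0.3113, 0.0207]
t: 14.53
tcp_pos: [0.5252, 0.3119, 0.0211]
tcp_rot: [-0.396, 3.116, 0.001]
ft_force: [0.7, 0.2, 3.3]
finger_gap: 0.0211
finger_force: 50.0
finger_gap: 0.0217
finger_force: 50.0
at [0.5277 0.3134 0.1056] yaw 104.48 -> d units 1.187 -9.516 turn -0.0270 F [ 0.8 -0.1 -1.2] gap 0.0217
```

```bash

python3 -m creep '[[0.12,-0.95,0,0,0,-0.0135,-0.8],[0.12,-0.95,0,0,0,-0.0135,-0.8],[0.12,-0.95,0,0,0,0,-0.8],[0.12,-0.95,0,0,0,0,-0.8],[0.12,-0.95,0,0,0,0,-0.8]]'|sed -n 2p
python3 -m creep '[[0.12,-0.95,0,0,0,0,-0.8],[0.12,-0.95,0,0,0,0,-0.8],[0.12,-0.95,0,0,0,0,-0.8],[0.12,-0.95,0,0,0,0,-0.8],[0.1,-0.95,0,0,0,0,-0.8]]'|sed -n 2p
python3 -m creep '[[0,0,-0.4,0,0,0,-0.8],[0,0,-0.4,0,0,0,-0.8],[0,0,0,0,0,0,-0.8],[0,0,0,0,0,0,-0.8],[0,0,0,0,0,0,-0.8]]' | tail -2
python3 - <<'E'
from h import *
p=wrist();go(*cutw('scoop'),94.77)
z=tcp()[0][2]+.007
a=rect(p,z,.48,.70,-.14,.02,1800)
b=rect(p,.034,.48,.70,-.14,.02,1800)
cv2.imwrite('pics/scoop3.png',np.vstack([a,b])[:,:,::-1])
E
```

```text
tcp_pos: [0.5484, 0.1201, 0.0999]
tcp_pos: [0.5717, -0.0702, 0.0998]
finger_gap: 0.0212
finger_force: 50.0
at [ 0.5724 -0.0678  0.0688] yaw 94.8 -> d units 0.071 0.016 turn -0.0001 F [ 0.6 -0.2 -0.5] gap 0.0214
```

View pics/scoop3.png

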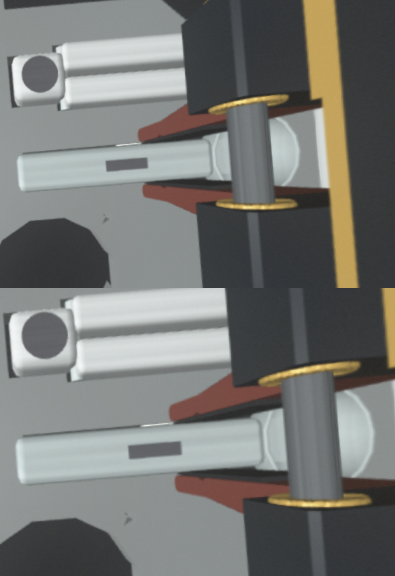

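The scoop is held straight, with its handle end at (17,172) in the upper panel. It needs about +5 mm in x and +1.5 mm in y before lowering.

```bash

python3 -m creep '[[0.13,0.035,0,0,0,0,-0.8],[0,0,-0.15,0,0,0,-0.8],[0,0,-0.15,0,0,0,-0.8],[0,0,0,0,0,0,-0.8]]'|sed -n 2,4p
python3 -m creep '[[0,0,-0.1,0,0,0,-0.8],[0,0,0,0,0,0,-0.8]]'|sed -n 2,4p
python3 -m creep '[[0,0,-0.1,0,0,0,-0.8],[0,0,0,0,0,0,-0.8],[0,0,0,0,0,0,-0.8]]'|sed -n 2,4p
```

```text
tcp_pos: [0.5766, -0.0665, 0.0553]
tcp_rot: [0.131, -3.137, -0.0]
ft_force: [-0.4, 0.5, -0.8]
tcp_pos: [0.5767, -0.0668, 0.0516]
tcp_rot: [0.13, -3.138, -0.0]
ft_force: [0.2, 0.3, -1.0]
tcp_pos: [0.5771, -0.0664, 0.0481]
tcp_rot: [0.13, -3.139, -0.001]
ft_force: [0.9, 4.0, -1.4]
```

Inside the cutout now; continuing down.

```bash

python3 -m creep '[[0,0.01,-0.1,0,0,0,-0.8],[0,0,0,0,0,0,-0.8]]'|sed -n 2,4p
python3 -m creep '[[0,0,-0.08,0,0,0,-0.8],[0,0,0,0,0,0,-0.8]]'|sed -n 2,4p
python3 -m creep '[[0,0,-0.06,0,0,0,-0.8],[0,0,0,0,0,0,-0.8]]'|sed -n 2,4p
python3 -m creep '[[0,0,-0.04,0,0,0,-0.8],[0,0,0,0,0,0,-0.8]]'|sed -n 2,4p
```

```text
tcp_pos: [0.5776, -0.0664, 0.0445]
tcp_rot: [-0.131, 3.138, -0.0]
ft_force: [1.1, 3.2, 0.8]
tcp_pos: [0.578, -0.0663, 0.0414]
tcp_rot: [-0.13, 3.137, -0.0]
ft_force: [2.3, 4.0, -0.2]
tcp_pos: [0.578, -0.0664, 0.0391]
tcp_rot: [-0.13, 3.137, -0.0]
ft_force: [2.0, 4.4, 1.3]
tcp_pos: [0.5781, -0.0664, 0.039]
tcp_rot: [-0.13, 3.137, -0.0]
ft_force: [-3.1, 5.2, 19.2]
```

```bash

python3 -m creep '[[0,0,0.05,0,0,0,-0.1],[0,0,0,0,0,0,-0.1],[0,0,0,0,0,0,-0.1],[0,0,0.5,0,0,0,-1],[0,0,0.1,0,0,0,-1]]'|sed -n 2p
python3 -m creep '[[0,0,0,0,0,0,-1],[0,0,0,0,0,0,-1],[0,0,0,0,0,0,-1],[0,0,0,0,0,0,-1],[0,0,0,0,0,0,-1]]'|sed -n 2,5p
python3 -m creep '[[0,0,-0.2,0,0,0,-1],[0,0,-0.15,0,0,0,-1],[0,0,-0.07,0,0,0,-1],[0,0,0,0,0,0,-1]]'|sed -n 2,5p

```

```text
tcp_pos: [0.5778, -0.0669, 0.0642]
tcp_pos: [0.5768, -0.0665, 0.0625]
tcp_rot: [0.13, -3.138, -0.0]
ft_force: [-0.3, -0.3, -0.7]
finger_gap: 0.0007
tcp_pos: [0.5767, -0.0664, 0.0463]
tcp_rot: [0.13, -3.137, -0.0]
ft_force: [-2.9, 1.7, 8.9]
finger_gap: 0.0004
```

```bash

python3 -m creep '[[0,0,-0.04,0,0,0,-1],[0,0,0,0,0,0,-1]]'|sed -n 2,4p
python3 -m creep '[[0,0,0.8,0,0,0,-1],[0,0,0.8,0,0,0,-1],[-0.12,0.9,0.8,0,0,0,0.4],[-0.12,1,0,0,0,0,0.4],[-0.12,1,0,0,0,0,0.4]]'|sed -n 2p
python3 -m creep '[[-0.12,1,0,0,0,-0.0137,0.4],[-0.12,1,0,0,0,-0.0137,0.4],[-0.12,1,0,0,0,-0.0137,0.4],[-0.12,1,0,0,0,0,0.4],[-0.12,1,0,0,0,0,0.4]]'|sed -n 2p
python3 -m creep '[[-0.12,1,0,0,0,0,0.4],[-0.12,1,0,0,0,0,0.4],[-0.12,1,0,0,0,0,0.4],[-0.1,1,-0.3,0,0,0,0.4],[0,0,0,0,0,0,0.4]]'|sed -n 2p
python3 - <<'E'
from h import *
p=wrist();go(.521,.414);masks(p,'wheel',.028,1)
a=rect(p,.028,.42,.66,.32,.5,1800)
p2=snap('side');print([(np.round(b['point'],3),b['p']) for b in ctrl.boxes_of(p2,'canister')])
cv2.imwrite('pics/wheel1.png',a[:,:,::-1])
E
```

```text
tcp_pos: [0.5768, -0.0664, 0.0462]
tcp_rot: [0.13, -3.138, -0.0]
ft_force: [-7.9, 1.1, 24.3]
tcp_pos: [0.5646, 0.045, 0.1379]
tcp_pos: [0.5386, 0.2463, 0.1356]
tcp_pos: [0.5193, 0.4103, 0.1223]
at [0.5195 0.4073 0.1224] yaw 80.21 -> d units 0.039 0.168  F [-0.1  0.1  0.1] gap 0.0614
wheel 0.71 c [523.  414.2] wh 55.4 157.5 ang 87.1 cen [530.3 419.9] px 299 370 137 340 col [235. 227. 199.]
[(array([0.466, 0.62 , 0.105]), 0.72)]
```

View pics/wheel1.png

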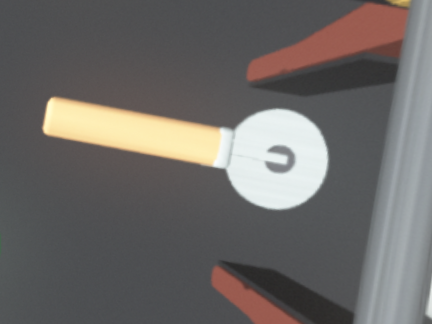

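The wheel's handle end is at (47,116), its collar at (222,147) and its disc at (278,159). That gives an origin of (0.520,0.4224) and a yaw of -10°. Gripping it now, and from here on I'll check numerically only, since the picture budget is used up.

```bash

python3 -m creep '[[0.01,0.378,-0.6,0,0,0,0.4],[0,0,-0.8,0,0,0,0.4],[0,0,-0.8,0,0,0,0.4],[0,0,-0.35,0,0,0,0.1],[0,0,0,0,0,0,-0.8]]' 50|sed -n 2p
python3 -m creep '[[0,0,0,0,0,0,-0.8],[0,0,0,0,0,0,-0.8],[0,0,0,0,0,0,-0.8],[0,0,0,0,0,0,-0.8],[0,0,0,0,0,0,-0.8]]'
python3 -m creep '[[0,0,0,0,0,0,-0.8],[0,0,0.5,0,0,0,-0.8],[0,0,0.7,0,0,0,-0.8],[0,0,0.8,0,0,0,-0.8],[0,0,0,0,0,0,-0.8]]'|tail -2
python3 - <<'E'
from h import *
go(*cutw('wheel'),94.77)
E
```

```text
tcp_pos: [0.5198, 0.4162, 0.0189]
t: 21.28
tcp_pos: [0.5226, 0.4202, 0.0242]
tcp_rot: [0.275, 3.127, 0.003]
ft_force: [0.1, -0.0, 4.3]
finger_gap: 0.0211
finger_force: 49.8
finger_gap: 0.0211
finger_force: 49.7
at [0.5243 0.4217 0.1087] yaw 79.97 -> d units 0.759 -9.074 turn 0.0411 F [2.8 0.5 0.8] gap 0.0211
```

```bash

python3 -m creep '[[0.08,-0.95,0,0,0,0.0137,-0.8],[0.08,-0.95,0,0,0,0.0137,-0.8],[0.08,-0.95,0,0,0,0.0137,-0.8],[0.08,-0.95,0,0,0,0,-0.8],[0.08,-0.95,0,0,0,0,-0.8]]'|sed -n 2p
python3 -m creep '[[0.08,-0.95,0,0,0,0,-0.8],[0.08,-0.95,0,0,0,0,-0.8],[0.08,-0.95,0,0,0,0,-0.8],[0.08,-0.95,-0.3,0,0,0,-0.8],[0.08,-0.52,-0.5,0,0,0,-0.8]]'|sed -n 2p
python3 -m creep '[[0,0,0,0,0,0,-0.8],[0,0,0,0,0,0,-0.8],[0,0,0,0,0,0,-0.8],[0,0,0,0,0,0,-0.8]]' | tail -2
cat >> h.py <<'E'
def incase(p,z):  # case-frame masks of bright/coloured thing at plane z
    C=Rn.from_euler('z',Q[2]).as_matrix();return case_rect(p,Q,z)
E
python3 - <<'E'
from h import *
p=wrist();go(*cutw('wheel'),94.77);Z=tcp()[0][2]
im=case_rect(p,Q,Z+.007)
h=cv2.cvtColor(im,cv2.COLOR_RGB2HSV)
m=((h[...,1]>60)&(h[...,0]>8)&(h[...,0]<28)&(h[...,2]>150)).astype(np.uint8)
m[:,200:]=0
n,l,st,c=cv2.connectedComponentsWithStats(m);i=1+np.argmax(st[1:,4])
ys,xs=np.nonzero(l==i);print('handle x',-140+xs.min()/2,-140+xs.max()/2)
for col in range(xs.min()+6,xs.max()-4,20):
    r=ys[xs==col];print(-140+col/2,165-r.min()/2,165-r.max()/2)
# cutout left end at z .034
g=case_rect(p,Q,.034).max(2)
print('row at y=112.7',[int(v) for v in g[int((165-112.7)*2),80:130:2]])
for X in(-75,-60,-45):print(X,[int(v) for v in g[60:150:2,int((X+140)*2)]])
E
```

```text
tcp_pos: [0.537, 0.2277, 0.1022]
tcp_pos: [0.5547, 0.0534, 0.0717]
finger_gap: 0.0213
finger_force: 49.7
at [0.5539 0.0578 0.071 ] yaw 94.85 -> d units 0.02 0.022 turn -0.0002 F [-0.1 -0.4 -0.8] gap 0.0212
handle x -90.0 -40.5
-87.0 121.5 101.0
-77.0 121.0 100.5
-67.0 121.0 100.5
-57.0 121.0 100.5
-47.0 121.0 100.5
row at y=112.7 [163, 162, 162, 160, 161, 161, 161, 161, 161, 161, 188, 245, 253, 251, 249, 243, 240, 240, 240, 240, 240, 239, 240, 239, 240]
-75 [158, 159, 158, 158, 158, 158, 159, 159, 158, 145, 136, 164, 203, 216, 224, 231, 236, 237, 237, 238, 239, 239, 240, 239, 240, 239, 238, 237, 236, 234, 232, 230, 228, 226, 220, 205, 197, 170, 151, 159, 158, 159, 159, 159, 158]
-60 [157, 158, 155, 156, 157, 157, 157, 156, 158, 148, 134, 160, 197, 216, 223, 230, 235, 236, 237, 237, 238, 238, 239, 238, 239, 239, 237, 235, 235, 234, 233, 231, 229, 228, 221, 209, 198, 176, 153, 155, 157, 157, 157, 158, 158]
-45 [155, 156, 156, 155, 156, 154, 155, 156, 156, 146, 133, 155, 195, 214, 222, 228, 233, 235, 236, 236, 237, 237, 237, 238, 238, 239, 237, 237, 236, 235, 234, 232, 231, 228, 224, 212, 200, 182, 151, 155, 156, 156, 156, 156, 155]
```

```bash

python3 -m creep '[[0.105,0.04,0,0,0,0,-0.8],[0,0,-0.15,0,0,0,-0.8],[0,0,-0.15,0,0,0,-0.8],[0,0,0,0,0,0,-0.8]]'|sed -n 2,4p
python3 -m creep '[[0,0,-0.1,0,0,0,-0.8],[0,0,0,0,0,0,-0.8]]'|sed -n 2,4p
python3 -m creep '[[0,0,-0.1,0,0,0,-0.8],[0,0,0,0,0,0,-0.8],[0,0,0,0,0,0,-0.8]]'|sed -n 2,4p
```

```text
tcp_pos: [0.5569, 0.0585, 0.0572]
tcp_rot: [0.131, -3.137, 0.0]
ft_force: [-1.2, 0.3, -0.5]
tcp_pos: [0.5575, 0.0582, 0.0536]
tcp_rot: [0.13, -3.138, -0.0]
ft_force: [1.3, -0.3, -0.7]
tcp_pos: [0.5577, 0.0579, 0.0502]
tcp_rot: [0.13, -3.139, 0.0]
ft_force: [-0.3, -1.6, -1.5]
```

```bash

python3 -m creep '[[0,0,-0.1,0,0,0,-0.8],[0,0,0,0,0,0,-0.8]]'|sed -n 2,4p
python3 -m creep '[[0,0,-0.08,0,0,0,-0.8],[0,0,0,0,0,0,-0.8]]'|sed -n 2,4p
python3 -m creep '[[0,0,-0.06,0,0,0,-0.8],[0,0,0,0,0,0,-0.8]]'|sed -n 2,4p
python3 -m creep '[[0,0,-0.05,0,0,0,-0.8],[0,0,0,0,0,0,-0.8]]'|sed -n 2,4p
```

```text
tcp_pos: [0.5581, 0.0581, 0.0463]
tcp_rot: [-0.13, 3.138, 0.0]
ft_force: [2.2, -0.5, -4.2]
tcp_pos: [0.5583, 0.0582, 0.0433]
tcp_rot: [-0.13, 3.138, 0.0]
ft_force: [2.8, 0.5, -1.6]
tcp_pos: [0.5585, 0.0584, 0.042]
tcp_rot: [-0.13, 3.137, 0.0]
ft_force: [-2.1, -0.8, 13.9]
tcp_pos: [0.5586, 0.0584, 0.0418]
tcp_rot: [-0.13, 3.137, 0.0]
ft_force: [-8.2, -0.7, 32.1]
```

```bash

python3 -m creep '[[0,0,0.05,0,0,0,-0.1],[0,0,0,0,0,0,-0.1],[0,0,0,0,0,0,-0.1],[0,0,0.45,0,0,0,-1],[0,0,0.1,0,0,0,-1]]'|sed -n 2p
python3 -m creep '[[0,0,0,0,0,0,-1],[0,0,0,0,0,0,-1],[0,0,0,0,0,0,-1],[0,0,0,0,0,0,-1],[0,0,0,0,0,0,-1]]'|sed -n 2,5p
python3 -m creep '[[0,0,-0.2,0,0,0,-1],[0,0,-0.15,0,0,0,-1],[0,0,-0.1,0,0,0,-1],[0,0,0,0,0,0,-1]]'|sed -n 2,5p

```

```text
tcp_pos: [0.5579, 0.0582, 0.0634]
tcp_pos: [0.5573, 0.0581, 0.0622]
tcp_rot: [0.13, -3.138, 0.0]
ft_force: [-0.4, -0.5, 0.4]
finger_gap: 0.0001
tcp_pos: [0.5577, 0.0601, 0.0464]
tcp_rot: [0.128, -3.139, -0.004]
ft_force: [-8.5, 9.4, 27.5]
finger_gap: 0.0006
```

```bash

python3 -m creep '[[0,0,0.7,0,0,0,-1],[0,0,0.8,0,0,0,-0.4],[-0.5,0.7,0.8,0,0,-0.0193,-0.4],[-0.7,0.9,0,0,0,-0.0193,-0.4],[-0.7,0.9,0,0,0,-0.0193,-0.4]]'|sed -n 2p
python3 -m creep '[[-0.7,0.9,0,0,0,-0.0193,-0.4],[-0.7,0.9,0,0,0,-0.0193,-0.4],[-0.4,0.7,0,0,0,0,-0.4],[0,0,0,0,0,0,-0.4],[0,0,0,0,0,0,-0.4]]'|sed -n 2p
cat >> h.py <<'E'
def ridge(p,m,z=.042):
    im=rect(dict(p),z,.0,.0,.0,.0,1) if 0 else None
E
python3 - <<'E'
from h import *
p=wrist('timer1');go(.385,.261)
masks(p,'timer',.028,4)
E
```

```text
tcp_pos: [0.4918, 0.1467, 0.1344]
tcp_pos: [0.4276, 0.2354, 0.1326]
at [0.4283 0.2346 0.1327] yaw 61.95 -> d units -1.083 0.661  F [ 0.7 -0.6  0.6] gap 0.0261
timer 0.73 c [382.3 260. ] wh 56.4 56.3 ang 62.1 cen [381.9 260.3] px 283 361 132 209 col [239. 241. 239.]
timer 0.71 c [367.1 163.9] wh 62.3 57.0 ang 77.0 cen [366.4 164.7] px 165 239 176 251 col [168. 150. 136.]
timer 0.63 c [283.3 282.1] wh 57.7 58.6 ang 49.2 cen [283.9 282.4] px 245 324 0 77 col [180. 163. 150.]
timer 0.56 c [389.8 357.3] wh 61.2 57.4 ang 82.7 cen [389.  356.7] px 403 481 82 159 col [148. 200. 159.]
```

```bash

cat > rid.py <<'E'
from h import *
p=wrist();c=np.array([.3833,.2605])
masks(p,'timer',.028,1)
cam=-np.array(p['R']).T@p['t'];cz=c+(cam[:2]-c)*0  # world xy same
for z in(.035,.042):
    g=cv2.cvtColor(rect(p,z,c[0]-.03,c[0]+.03,c[1]-.03,c[1]+.03,4000),cv2.COLOR_RGB2GRAY).astype(np.float32)
    g=cv2.GaussianBlur(g,(0,0),2);gx=cv2.Sobel(g,cv2.CV_32F,1,0);gy=-cv2.Sobel(g,cv2.CV_32F,0,1)
    Y,X=np.mgrid[:240,:240]-119.5;k=np.hypot(X,Y)<18*4
    a=np.degrees(np.arctan2(gy,gx))[k]%180;w=(np.hypot(gx,gy)[k])
    h,_=np.histogram(a,36,(0,180),weights=w**1.5);print('edge line dir (5deg bins):',[(int((i*5+2.5+90)%180),round(float(h[i]/h.sum()),2)) for i in np.argsort(-h)[:5]])
    for d in range(-60,0,5):
        n=np.array([-np.sin(np.radians(d)),np.cos(np.radians(d))]);s=X*n[0]-Y*n[1];t=X*n[1]+Y*n[0]
    d=-32;n=np.array([-np.sin(np.radians(d)),np.cos(np.radians(d))])
    s=(X*n[0]-Y*n[1])/4;t=(X*n[1]+Y*n[0])/4
    print([int(g[(np.abs(t)<8)&(np.abs(s-q)<.5)].mean()) for q in range(-18,19,1)])
E
python3 rid.py
```

```text
timer 0.93 c [366.9 163.7] wh 62.7 57.0 ang 77.4 cen [366.5 164.7] px 166 240 174 249 col [167. 149. 136.]Traceback (most recent call last):
  File "rid.py", line 9, in <module>
    a=np.degrees(np.arctan2(gy,gx))[k]%180;w=(np.hypot(gx,gy)[k])
      ~~~~~~~~~~~~~~~~~~~~~~~~~~~~~^^^
IndexError: boolean index did not match indexed array along axis 0; size of axis is 239 but size of corresponding boolean axis is 240
```

```bash
sed -i 's/Y,X=np.mgrid\[:240,:240\]-119.5/hh,ww=g.shape;Y,X=np.mgrid[:hh,:ww]-119.5/' rid.py; python3 rid.py
```

```text
timer 0.88 c [382.1 260.1] wh 56.5 55.5 ang 61.8 cen [381.8 260.3] px 284 362 129 205 col [239. 241. 239.]
edge line dir (5deg bins): [(152, 0.67), (147, 0.13), (142, 0.05), (157, 0.04), (162, 0.01)]
[239, 239, 239, 239, 239, 240, 242, 244, 244, 243, 242, 244, 250, 253, 253, 253, 252, 252, 251, 251, 249, 241, 224, 214, 229, 241, 243, 244, 244, 243, 242, 241, 240, 239, 240, 242, 242]
edge line dir (5deg bins): [(152, 0.6), (147, 0.14), (157, 0.07), (142, 0.06), (162, 0.02)]
[240, 239, 239, 239, 239, 239, 241, 243, 244, 243, 242, 244, 249, 253, 253, 253, 252, 252, 251, 250, 248, 239, 220, 216, 233, 241, 243, 244, 244, 243, 241, 240, 239, 239, 241, 242, 242]
```

Ridge direction is about -28°, so the gripper yaw of 62° already suits. Picking up the white timer.

```bash

python3 -m creep '[[-0.6,0.335,0,0,0,0,-0.2],[-0.53,0.3,-0.7,0,0,0,-0.2],[0,0,-0.8,0,0,0,-0.2],[0,0,-0.7,0,0,0,-0.2],[0,0,-0.34,0,0,0,-0.2]]' 50|sed -n 2p
python3 -m creep '[[0,0,0,0,0,0,-0.2],[0,0,0,0,0,0,-0.95],[0,0,0,0,0,0,-0.95],[0,0,0,0,0,0,-0.95],[0,0,0,0,0,0,-0.95]]'
python3 -m creep '[[0,0,0,0,0,0,-0.95],[0,0,0,0,0,0,-0.95],[0,0,0,0,0,0,-0.95],[0,0,0,0,0,0,-0.95],[0,0,0,0,0,0,-0.95]]'

```

```text
tcp_pos: [0.3824, 0.2585, 0.0291]
t: 27.47
tcp_pos: [0.384, 0.2598, 0.0321]
tcp_rot: [0.766, 3.046, 0.002]
ft_force: [0.2, 1.1, -0.6]
finger_gap: 0.012
finger_force: 1.3
t: 27.88
tcp_pos: [0.3839, 0.2599, 0.032]
tcp_rot: [0.764, 3.046, 0.001]
ft_force: [1.7, -2.7, 6.9]
finger_gap: 0.0115
finger_force: 50.0
```

```bash

python3 -m creep '[[0,0,0.6,0,0,0,-0.95],[0,0,0.8,0,0,0,-0.95],[0.6,-0.9,0.7,0,0,0.0183,-0.95],[0.6,-0.9,0,0,0,0.0183,-0.95],[0.6,-0.9,0,0,0,0.0183,-0.95]]'|sed -n 2p
python3 -m creep '[[0.6,-0.92,0,0,0,0.0183,-0.95],[0.6,-0.92,0,0,0,0.0183,-0.95],[0.6,-0.92,0,0,0,0,-0.95],[0.6,-0.92,0,0,0,0,-0.95],[0.6,-0.92,0,0,0,0,-0.95]]'|sed -n 2p
python3 -m creep '[[0.6,-0.92,0,0,0,0,-0.95],[0.6,-0.92,0,0,0,0,-0.95],[0.6,-0.92,0,0,0,0,-0.95],[0,0,0,0,0,0,-0.95],[0,0,0,0,0,0,-0.95]]'
cat >> h.py <<'E'
def blob(p,z,x0,x1,y0,y1,thr=205):
    # bright blob in case frame (mm box) at plane z
    im=case_rect(p,Q,z);m=(im.min(2)>thr).astype(np.uint8);k=np.zeros_like(m)
    k[int((165-y1)*2):int((165-y0)*2),int((140+x0)*2):int((140+x1)*2)]=1;m*=k
    n,l,st,c=cv2.connectedComponentsWithStats(m)
    for i in 1+np.argsort(-st[1:,4])[:2]: print('x',-140+st[i][0]/2,-140+(st[i][0]+st[i][2])/2,'y',165-(st[i][1]+st[i][3])/2,165-st[i][1]/2,'a',st[i][4]/4)
E
python3 - <<'E'
from h import *
p=wrist('timer2');go(*cutw('timer'),94.77);Z=tcp()[0][2]
masks(p,'timer',Z-.004,3)
blob(p,Z-.004,30,110,-135,-50)
E
```

```text
tcp_pos: [0.4453, 0.169, 0.1109]
tcp_pos: [0.5554, -0.0023, 0.1091]
t: 29.13
tcp_pos: [0.6238, -0.107, 0.1087]
tcp_rot: [0.061, -3.141, -0.0]
ft_force: [-0.2, 0.4, -1.4]
finger_gap: 0.0118
finger_force: 50.0
at [ 0.6226 -0.1055  0.1085] yaw 92.3 -> d units 0.656 -0.899 turn 0.0069 F [ 0.2  0.4 -1.5] gap 0.0111
timer 0.62 c [ 618.1 -107.8] wh 57.8 58.5 ang 57.8 cen [ 612.4 -109.1] px 262 375 227 345 col [219. 223. 219.]
x 30.0 71.0 y -66.5 -53.5 a 412.0
x 30.0 55.0 y -87.5 -66.0 a 250.75
```

```bash

python3 -m creep '[[0.35,-0.44,0,0,0,0.007,-0.95],[0.35,-0.43,-0.1,0,0,0,-0.95],[0,0,-0.4,0,0,0,-0.95],[0,0,0,0,0,0,-0.95],[0,0,0,0,0,0,-0.95]]'|sed -n 2p
python3 - <<'E'
from h import *
p=wrist('timer3');go(.6508,-.1406,94.77);Z=tcp()[0][2]
masks(p,'timer',Z-.004,2)
# dark visible cutout boundary at z=.034 around the tool, case frame
g=case_rect(p,Q,.034).max(2)
for Y in(-80,-94,-105):print(Y,[int(v) for v in g[int((165-Y)*2),int((140+25)*2):int((140+75)*2):2]])
E
```

```text
tcp_pos: [0.6496, -0.1382, 0.0883]
at [ 0.6502 -0.1383  0.0891] yaw 94.99 -> d units 0.016 -0.057 turn -0.0006 F [-0.   0.5 -1.2] gap 0.0115
timer 0.92 c [ 643.6 -141.3] wh 58.1 58.0 ang 39.2 cen [ 637.9 -140.8] px 262 376 227 345 col [223. 227. 223.]
-80 [150, 152, 152, 152, 153, 153, 151, 151, 152, 151, 152, 153, 151, 136, 94, 76, 71, 72, 72, 74, 73, 82, 161, 229, 236, 237, 238, 238, 240, 244, 249, 251, 248, 245, 244, 243, 242, 231, 225, 224, 225, 224, 225, 224, 225, 224, 224, 224, 223, 224]
-94 [153, 152, 152, 152, 152, 153, 153, 153, 153, 152, 152, 150, 126, 80, 72, 72, 72, 73, 74, 120, 237, 241, 242, 242, 243, 244, 245, 249, 249, 246, 242, 238, 237, 238, 235, 225, 224, 224, 227, 237, 242, 245, 246, 250, 254, 254, 254, 252, 245, 243]
-105 [152, 151, 152, 154, 154, 153, 154, 152, 152, 151, 152, 154, 125, 80, 72, 72, 71, 72, 72, 72, 73, 100, 202, 236, 238, 240, 241, 242, 244, 248, 251, 251, 249, 246, 244, 244, 241, 230, 225, 224, 225, 224, 225, 225, 225, 226, 225, 225, 224, 225]
```

```bash

python3 -m creep '[[0.03,-0.065,-0.2,0,0,0,-0.95],[0,0,-0.2,0,0,0,-0.95],[0,0,-0.1,0,0,0,-0.95],[0,0,0,0,0,0,-0.95]]'|sed -n 2,4p
python3 -m creep '[[0,0,-0.1,0,0,0,-0.95],[0,0,0,0,0,0,-0.95]]'|sed -n 2,4p
python3 -m creep '[[0,0,-0.05,0,0,0,-0.95],[0,0,0,0,0,0,-0.95]]'|sed -n 2,4p
```

```text
tcp_pos: [0.6515, -0.1423, 0.0679]
tcp_rot: [0.135, -3.136, -0.001]
ft_force: [-0.7, 0.5, -1.8]
tcp_pos: [0.6523, -0.1425, 0.0647]
tcp_rot: [0.134, -3.138, -0.0]
ft_force: [-0.1, -0.3, -1.3]
tcp_pos: [0.6526, -0.1426, 0.0631]
tcp_rot: [0.134, -3.139, -0.0]
ft_force: [0.1, -0.1, 0.1]
```

```bash

python3 -m creep '[[0,0,-0.08,0,0,0,-0.95],[0,0,0,0,0,0,-0.95]]'|sed -n 2,4p
python3 -m creep '[[0,0,-0.08,0,0,0,-0.95],[0,0,0,0,0,0,-0.95]]'|sed -n 2,4p
python3 -m creep '[[0,0,-0.08,0,0,0,-0.95],[0,0,0,0,0,0,-0.95]]'|sed -n 2,4p
python3 -m creep '[[0,0,-0.06,0,0,0,-0.95],[0,0,0,0,0,0,-0.95]]'|sed -n 2,4p
```

```text
tcp_pos: [0.6533, -0.1423, 0.0614]
tcp_rot: [-0.134, 3.137, 0.0]
ft_force: [-1.4, 2.6, 8.7]
tcp_pos: [0.6537, -0.1413, 0.06]
tcp_rot: [-0.134, 3.137, 0.002]
ft_force: [-6.5, 8.1, 20.8]
tcp_pos: [0.6541, -0.1399, 0.0579]
tcp_rot: [-0.133, 3.136, 0.005]
ft_force: [-5.4, 16.5, 24.9]
tcp_pos: [0.6537, -0.1389, 0.0556]
tcp_rot: [-0.134, 3.137, 0.006]
ft_force: [-6.4, 10.2, 10.5]
```

```bash

python3 -m creep '[[-0.02,0.07,-0.06,0,0,0,-0.95],[0,0,0,0,0,0,-0.95]]'|sed -n 2,4p
python3 -m creep '[[0,0,-0.06,0,0,0,-0.95],[0,0,0,0,0,0,-0.95]]'|sed -n 2,4p
python3 -m creep '[[0,0,-0.06,0,0,0,-0.95],[0,0,0,0,0,0,-0.95]]'|sed -n 2,4p
```

```text
tcp_pos: [0.6532, -0.1389, 0.0503]
tcp_rot: [-0.136, 3.135, -0.0]
ft_force: [1.3, 1.0, 8.7]
tcp_pos: [0.6533, -0.1399, 0.0496]
tcp_rot: [-0.134, 3.136, -0.0]
ft_force: [-3.9, 3.3, 20.6]
tcp_pos: [0.6535, -0.1399, 0.0494]
tcp_rot: [-0.134, 3.136, -0.0]
ft_force: [-10.8, 5.7, 39.2]
```

```bash

python3 -m creep '[[0,0,0.06,0,0,0,-0.3],[0,0,0,0,0,0,-0.3],[0,0,0,0,0,0,-0.3],[0,0,0.45,0,0,0,-1],[0,0,0.1,0,0,0,-1]]'|sed -n 2p
python3 -m creep '[[0,0,0,0,0,0,-1],[0,0,0,0,0,0,-1],[0,0,0,0,0,0,-1],[0,0,0,0,0,0,-1],[0,0,0,0,0,0,-1]]'|sed -n 2,5p
python3 -m creep '[[0,0,-0.2,0,0,0,-1],[0,0,-0.1,0,0,0,-1],[0,0,-0.05,0,0,0,-1],[0,0,0,0,0,0,-1]]'|sed -n 2,5p

```

```text
tcp_pos: [0.6523, -0.1402, 0.0692]
tcp_pos: [0.6514, -0.1397, 0.0678]
tcp_rot: [0.134, -3.138, -0.0]
ft_force: [-1.1, 0.1, -0.4]
finger_gap: 0.0008
tcp_pos: [0.6529, -0.14, 0.0601]
tcp_rot: [-0.135, 3.137, -0.001]
ft_force: [-14.2, 3.9, 46.5]
finger_gap: 0.0005
```

The timer is home, with its ridge top at 60 mm. Now to the cups, turning to yaw 0 with a view from above.

```bash

python3 -m creep '[[0,0,0.7,0,0,0,1],[-0.3,-0.5,0.7,0,0,-0.0195,1],[-0.4,-0.6,0.7,0,0,-0.0195,1],[-0.4,-0.6,0.5,0,0,-0.0195,1],[-0.4,-0.6,0.5,0,0,-0.0195,1]]'|sed -n 2p
python3 -m creep '[[-0.4,-0.6,0.4,0,0,-0.0195,1],[-0.4,-0.6,0.4,0,0,-0.0195,1],[-0.4,-0.6,0.4,0,0,-0.0195,1],[-0.4,-0.6,0.4,0,0,-0.0195,1],[-0.4,-0.6,0.2,0,0,-0.0195,1]]'|sed -n 2p
python3 -m creep '[[-0.4,-0.6,0,0,0,-0.0195,1],[-0.4,-0.6,0,0,0,-0.0195,1],[-0.4,-0.6,0,0,0,-0.0195,1],[-0.2,-0.4,0,0,0,-0.0195,1],[0,0,0,0,0,0,1]]'|sed -n 2p
python3 - <<'E'
from h import *
p=wrist('cups1');go(.46,-.43,0)
np.savez('cups1.npz',**{k:np.array(p[k]) for k in['fx','fy','cx','cy','R','t','fish']})
for b in ctrl.outline_of(p,'cup_l')[:5]:
    m=b['mask'].astype(np.uint8);ys,xs=np.nonzero(m);print(round(b['p'],2),xs.min(),xs.max(),ys.min(),ys.max(),m.sum())
    D=cv2.distanceTransform(m,cv2.DIST_L2,5);j=np.unravel_index(D.argmax(),D.shape)
    fill=cv2.morphologyEx(m,cv2.MORPH_CLOSE,np.ones((9,9)))
    ds=fill*255;op=cv2.morphologyEx(ds,cv2.MORPH_OPEN,cv2.getStructuringElement(cv2.MORPH_ELLIPSE,(31,31)))
    ys2,xs2=np.nonzero(op);hd=cv2.subtract(ds,op);n,l,st,c=cv2.connectedComponentsWithStats(hd);
    if n<2 or len(xs2)==0: continue
    i=1+np.argmax(st[1:,4]);yh,xh=np.nonzero(l==i)
    z=.054
    B=np.array([at(p,u,v,.048)[:2] for u,v in zip(xs2,ys2)],np.float32)*1000;H=np.array([at(p,u,v,.055)[:2] for u,v in zip(xh,yh)],np.float32)*1000
    (cx,cy),(w,h),a=cv2.minAreaRect(B);print('body',(round(cx),round(cy)),round(w),round(h),'handle',cv2.minAreaRect(H),'pxbody',xs2.mean().round(),ys2.mean().round())
E
```

```text
tcp_pos: [0.5912, -0.2325, 0.1793]
tcp_pos: [0.5115, -0.3533, 0.252]
tcp_pos: [0.454, -0.4425, 0.2497]
at [ 0.4548 -0.4409  0.2497] yaw 3.57 -> d units 0.129 0.273 turn -0.0099 F [-0.2  0.1 -0.1] gap 0.0877
0.86 274 363 56 197 6881
body (447, -331) 85 84 handle ((469.59033203125, -398.5794677734375), (16.23700714111328, 56.1207160949707), 18.687063217163086) pxbody 319.0 99.0
0.86 396 466 74 184 3979
body (558, -326) 63 70 handle ((585.3963012695312, -378.6759948730469), (19.59920883178711, 52.81413269042969), 24.975366592407227) pxbody 431.0 106.0
0.75 199 257 34 115 2387
body (351, -292) 44 54 handle ((374.4618225097656, -331.66558837890625), (17.817949295043945, 40.592384338378906), 25.003173828125) pxbody 224.0 58.0
```

Cup poses found (mm): large (447,-331) with handle at -71°, middle (558,-327) with handle at -64°, small (351,-292) with handle at -65°. Gripping the large cup's handle at r=57.

```bash

python3 -m creep '[[0.09,0.47,-0.8,0,0,0.0139,-0.1],[0.09,0.46,-0.8,0,0,0.0139,-0.1],[0.08,0.46,-0.8,0,0,0.0139,-0.1],[0,0,-0.8,0,0,0,-0.1],[0,0,-0.6,0,0,0,-0.1]]' 60|sed -n 2p
python3 - <<'E'
from h import *
go(.4652,-.3852,18.6);print(tcp()[0][2])
E
```

```text
tcp_pos: [0.4663, -0.3808, 0.096]
at [ 0.4663 -0.3808  0.096 ] yaw 19.03 -> d units -0.027 -0.109 turn -0.0012 F [0.  1.3 0.5] gap 0.0579
0.09596385320439324
```

```bash

python3 -m creep '[[-0.02,-0.06,-0.5,0,0,0,-0.1],[0,0,-0.5,0,0,0,-0.1],[0,0,-0.4,0,0,0,-0.1],[0,0,0,0,0,0,-0.1],[0,0,0,0,0,0,-0.1]]' 60|sed -n 2,4p
python3 -m creep '[[0,0,0,0,0,0,-0.95],[0,0,0,0,0,0,-0.95],[0,0,0,0,0,0,-0.95],[0,0,0,0,0,0,-0.95],[0,0,0,0,0,0,-0.95]]'|sed -n 2,6p
python3 -m creep '[[0,0,0,0,0,0,-0.95],[0,0,0.4,0,0,0,-0.95],[0,0,0.8,0,0,0,-0.95],[0,0,0.4,0,0,0,-0.95],[0,0,0,0,0,0,-0.95]]'|sed -n 2,6p
python3 - <<'E'
from h import *
p=wrist('cupl2');go(.515,-.152-.057,0);Z=tcp()[0][2]
im=p['color']
for b in ctrl.outline_of(p,'cup_l')[:3]:
    m=b['mask'];ys,xs=np.nonzero(m);print(round(b['p'],2),xs.min(),xs.max(),ys.min(),ys.max(),m.sum())
    W=np.array([at(p,u,v,Z+.012)[:2] for u,v in zip(xs,ys)],np.float32)*1000;print(cv2.minAreaRect(W))
E
```

```text
tcp_pos: [0.4655, -0.385, 0.0417]
tcp_rot: [-1.827, -2.553, -0.001]
ft_force: [-0.4, 0.2, 0.5]
tcp_pos: [0.4659, -0.387, 0.0434]
tcp_rot: [1.831, 2.551, -0.0]
ft_force: [0.4, -0.4, 3.4]
finger_gap: 0.0132
finger_force: 60.0
tcp_pos: [0.4672, -0.3882, 0.1101]
tcp_rot: [1.828, 2.547, -0.001]
ft_force: [0.1, -0.3, -0.8]
finger_gap: 0.0133
finger_force: 60.0
at [ 0.4663 -0.3875  0.1082] yaw 18.66 -> d units 1.217 4.462 turn -0.0518 F [-0.2  0.5 -1.4] gap 0.013
0.65 424 524 164 330 8882
((532.209228515625, -333.6641540527344), (46.903358459472656, 85.45817565917969), 46.903072357177734)
0.57 219 419 78 369 33555
((462.77655029296875, -349.97589111328125), (83.47196197509766, 131.79713439941406), 40.68553161621094)
0.57 155 237 17 160 6368
((389.5009460449219, -306.6969299316406), (33.524173736572266, 63.07788848876953), 45.178287506103516)
```

```bash

python3 -m creep '[[0.244,0.88,0.1,0,0,-0.0104,-0.95],[0.244,0.88,0,0,0,-0.0104,-0.95],[0.244,0.88,0,0,0,-0.0104,-0.95],[0.244,0.88,0,0,0,-0.0104,-0.95],[0.244,0.88,0,0,0,-0.0104,-0.95]]'|sed -n 2p
python3 -m creep '[[0,0,-0.1,0,0,0,-0.95],[0,0,-0.1,0,0,0,-0.95],[0,0,-0.1,0,0,0,-0.95],[0,0,0,0,0,0,-0.95],[0,0,0,0,0,0,-0.95]]'|sed -n 2p
python3 - <<'E'
from h import *
p=wrist('cupl3');go(.515,-.2115,0);Z=tcp()[0][2]
# rim top plane = Z+.007 ; fit rim in world
im=rect(p,Z+.007,.44,.59,-.23,-.08,4000);g=im.min(2)
def prof(a):return [int(v) for v in a]
for z,nm in((Z+.007,'rim'),(.034,'well')):
    g=rect(p,z,.44,.59,-.23,-.08,1000).min(2)
    print(nm,'row y=-.152',prof(g[72,::3])); print('col x=.515',prof(g[::3,75]))
E
```

```text
tcp_pos: [0.5131, -0.2086, 0.1088]
tcp_pos: [0.5134, -0.2117, 0.0977]
at [ 0.5137 -0.2117  0.098 ] yaw -0.14 -> d units 0.034 0.005 turn 0.0004 F [ 0.6 -0.4 -1. ] gap 0.0134
rim row y=-.152 [57, 57, 55, 56, 58, 58, 62, 62, 64, 69, 200, 174, 122, 122, 124, 232, 233, 234, 234, 235, 235, 235, 235, 236, 235, 235, 235, 235, 236, 235, 236, 235, 235, 236, 237, 231, 231, 231, 237, 145, 145, 144, 143, 142, 141, 141, 142, 141, 143, 142]
col x=.515 [152, 171, 186, 185, 183, 176, 101, 151, 152, 152, 192, 168, 148, 203, 237, 237, 237, 236, 236, 237, 236, 236, 236, 236, 235, 235, 235, 234, 236, 234, 234, 234, 234, 139, 137, 138, 137, 138, 151, 206, 228, 227, 228, 228, 227, 228, 227, 227, 227, 227]
well row y=-.152 [62, 64, 120, 187, 241, 190, 120, 121, 121, 122, 132, 234, 233, 234, 235, 234, 235, 235, 235, 235, 235, 235, 236, 235, 236, 235, 236, 236, 236, 236, 236, 236, 237, 236, 236, 236, 235, 236, 237, 231, 231, 231, 232, 230, 237, 149, 146, 145, 144, 144]
col x=.515 [144, 99, 151, 153, 152, 152, 153, 235, 159, 144, 148, 222, 237, 236, 237, 236, 237, 237, 236, 237, 236, 236, 236, 237, 235, 236, 236, 235, 235, 235, 235, 235, 235, 235, 234, 234, 233, 234, 234, 222, 139, 137, 137, 138, 137, 136, 137, 200, 171, 213]
```

```bash

cat > cin.py <<'E'
from h import *
def cupin(k='cup_l',dz=.007,r=.043,y0=-.23,y1=-.08):
    p=wrist();Z=tcp()[0][2];L=[b['mask'] for b in ctrl.outline_of(p,k)]
    m=max(L,key=lambda m:m[60:330,200:440].sum()).astype(np.uint8)
    d=dict(p);d['color']=np.dstack([m*255]*3)
    im=rect(d,Z+dz,.40,.65,-.30,-.05,1000)[...,0]>127
    for row in range(60,175,10):
        x=np.nonzero(im[row])[0]
        if len(x): print('y',round(-.05-row/1000,3),'x',.40+x.min()/1000,.40+x.max()/1000,len(x))
    go(.515,-.2115,0)
cupin()
E
python3 cin.py
```

```text
y -0.11 x 0.507 0.512 2
y -0.12 x 0.486 0.54 55
y -0.13 x 0.47700000000000004 0.549 73
y -0.14 x 0.47300000000000003 0.554 82
y -0.15 x 0.47100000000000003 0.555 85
y -0.16 x 0.47200000000000003 0.554 83
y -0.17 x 0.47500000000000003 0.551 77
y -0.18 x 0.48100000000000004 0.546 66
y -0.19 x 0.493 0.533 41
y -0.2 x 0.505 0.52 16
y -0.21 x 0.507 0.52 14
y -0.22 x 0.507 0.519 13
at [ 0.514  -0.2116  0.0985] yaw -0.13 -> d units 0.025 0.001 turn 0.0004 F [ 0.4  0.3 -0.5] gap 0.0134
```

```bash

python3 -m creep '[[0.02,0,-0.2,0,0,0,-0.95],[0,0,-0.2,0,0,0,-0.95],[0,0,-0.2,0,0,0,-0.95],[0,0,0,0,0,0,-0.95]]'|sed -n 2,4p
python3 -m creep '[[0,0,-0.15,0,0,0,-0.95],[0,0,-0.15,0,0,0,-0.95],[0,0,0,0,0,0,-0.95]]'|sed -n 2,4p
python3 -m creep '[[0,0,-0.15,0,0,0,-0.95],[0,0,0,0,0,0,-0.95]]'|sed -n 2,4p
```

```text
tcp_pos: [0.5138, -0.2102, 0.0726]
tcp_rot: [-2.221, -2.218, 0.002]
ft_force: [-1.0, -0.5, -1.1]
tcp_pos: [0.5144, -0.2103, 0.0613]
tcp_rot: [-2.221, -2.219, 0.001]
ft_force: [-0.1, -0.1, -0.8]
tcp_pos: [0.5147, -0.2104, 0.0557]
tcp_rot: [-2.222, -2.22, 0.001]
ft_force: [-0.1, -0.6, -1.0]
```

```bash

python3 -m creep '[[0,0,-0.08,0,0,0,-0.95],[0,0,0,0,0,0,-0.95]]'|sed -n 2,4p
python3 -m creep '[[0,0,-0.05,0,0,0,-0.95],[0,0,0,0,0,0,-0.95]]'|sed -n 2,4p

```

```text
tcp_pos: [0.5149, -0.2105, 0.053]
tcp_rot: [-2.222, -2.22, 0.0]
ft_force: [-0.9, 0.1, -0.9]
tcp_pos: [0.5153, -0.2107, 0.0515]
tcp_rot: [2.222, 2.22, 0.0]
ft_force: [-0.2, 0.1, 0.6]
```

```bash

python3 -m creep '[[0,0,-0.04,0,0,0,-0.95],[0,0,0,0,0,0,-0.4],[0,0,0,0,0,0,-0.4],[0,0,0,0,0,0,-0.4],[0,0,0,0,0,0,-0.4]]'|sed -n 2,5p
python3 -m creep '[[0,0,0.3,0,0,0,-0.4],[0,0,0.7,0,0,0,-0.3],[0.4,-0.8,0.8,0,0,0.018,-0.2],[0.4,-0.9,0.4,0,0,0.018,-0.2],[0.4,-0.9,0,0,0,0.018,-0.2]]'|sed -n 2p
python3 -m creep '[[0.4,-0.9,0,0,0,0.018,-0.2],[0.2,-0.9,0,0,0,0,-0.2],[0,0,0,0,0,0,-0.2],[0,0,0,0,0,0,-0.2]]'|sed -n 2p
cat > cm.py <<'E'
from h import *
import sys
def meas(k,cx,cy,zh,hh):
    p=wrist();L=ctrl.outline_of(p,'cup_m');go(cx,cy)
    for b in L[:4]:
        m=b['mask'].astype(np.uint8);d=dict(p);d['color']=np.dstack([m*255]*3)
        im=(rect(d,zh,cx-.13,cx+.13,cy-.13,cy+.13,1000)[...,0]>127).astype(np.uint8)
        if im.sum()<1500: continue
        n=int(hh);op=cv2.morphologyEx(im,cv2.MORPH_OPEN,cv2.getStructuringElement(cv2.MORPH_ELLIPSE,(n,n)))
        ys,xs=np.nonzero(op);H=cv2.subtract(im,cv2.dilate(op,np.ones((3,3))));nn,l,st,c=cv2.connectedComponentsWithStats(H)
        if nn<2 or len(xs)<50: continue
        i=1+np.argmax(st[1:,4]);yh,xh=np.nonzero(l==i)
        f=lambda x,y:(round((cx-.13+x/1000)*1000,1),round((cy+.13-y/1000)*1000,1))
        (hx,hy),(w,h),a=cv2.minAreaRect(np.stack([xh,yh],1).astype(np.float32));v=cv2.fitLine(np.stack([xh,yh],1).astype(np.float32),cv2.DIST_HUBER,0,.01,.01).ravel()
        print(round(b['p'],2),'body c',f((xs.min()+xs.max())/2,(ys.min()+ys.max())/2),np.ptp(xs),np.ptp(ys),'handle c',f(hx,hy),round(w),round(h),'dir',round(np.degrees(np.arctan2(-v[1],v[0]))%180-180,1))
if __name__=='__main__': meas(sys.argv[1],float(sys.argv[2]),float(sys.argv[3]),float(sys.argv[4]),float(sys.argv[5]))
E
python3 cm.py cup_m .572 -.35 .05 31
```

```text
tcp_pos: [0.515, -0.2105, 0.0497]
tcp_rot: [-2.222, -2.22, -0.0]
ft_force: [0.1, 0.5, -0.3]
finger_gap: 0.026
tcp_pos: [0.5633, -0.3113, 0.1387]
tcp_pos: [0.5845, -0.3833, 0.1336]
at [ 0.584  -0.3808  0.1332] yaw 25.84 -> d units -0.299 0.769  F [ 0.3  0.7 -0.2] gap 0.0351
0.73 body c (np.float64(561.0), np.float64(-326.0)) 62 62 handle c (585.2, -379.4) 54 15 dir -64.7
```

```bash

python3 -m creep '[[0.11,-0.135,-0.5,0,0,-0.0015,-0.2],[0,0,-0.8,0,0,0,-0.2],[0,0,-0.7,0,0,0,-0.2],[0,0,-0.33,0,0,0,-0.2],[0,0,0,0,0,0,-0.2]]' 60|sed -n 2,4p
python3 -m creep '[[0,0,0,0,0,0,-0.95],[0,0,0,0,0,0,-0.95],[0,0,0,0,0,0,-0.95],[0,0,0,0,0,0,-0.95],[0,0,0,0,0,0,-0.95]]'|sed -n 2,6p
python3 -m creep '[[0,0,0,0,0,0,-0.95],[0,0,0.4,0,0,0,-0.95],[0,0,0.8,0,0,0,-0.95],[0,0,0.8,0,0,0,-0.95],[0,0,0,0,0,0,-0.95]]'|sed -n 2,6p
python3 cm.py cup_m .572 -.34 .125 31
```

```text
tcp_pos: [0.5867, -0.3842, 0.0367]
tcp_rot: [-1.675, -2.649, -0.001]
ft_force: [-0.4, 1.2, 0.3]
tcp_pos: [0.59, -0.3878, 0.0418]
tcp_rot: [1.679, 2.652, -0.0]
ft_force: [0.9, -1.0, 3.9]
finger_gap: 0.0137
finger_force: 60.0
tcp_pos: [0.5921, -0.3891, 0.1276]
tcp_rot: [1.676, 2.646, -0.0]
ft_force: [1.2, -1.1, -0.3]
finger_gap: 0.0132
finger_force: 60.0
at [ 0.5897 -0.3875  0.1224] yaw 25.31 -> d units -0.442 1.189  F [-1.1  0.4 -1.6] gap 0.0134
0.8 body c (np.float64(562.5), np.float64(-328.0)) 65 66 handle c (589.3, -385.9) 59 15 dir -64.4
```

```bash

python3 -m creep '[[-0.275,0.423,0,0,0,-0.0197,-0.95],[-0.275,0.423,0,0,0,-0.0197,-0.95],[-0.275,0.423,0,0,0,-0.0197,-0.95],[-0.275,0.423,0,0,0,-0.0197,-0.95],[-0.275,0.423,0,0,0,-0.0197,-0.95]]'|sed -n 2p
python3 -m creep '[[-0.275,0.423,0,0,0,-0.0197,-0.95],[-0.275,0.423,0,0,0,-0.0197,-0.95],[-0.275,0.423,0,0,0,-0.0197,-0.95],[-0.275,0.423,0,0,0,-0.0197,-0.95],[-0.275,0.423,0,0,0,-0.0197,-0.95]]'|sed -n 2p
python3 -m creep '[[-0.275,0.423,0,0,0,-0.0197,-0.95],[-0.275,0.423,0,0,0,-0.0197,-0.95],[0,0,0,0,0,0,-0.95],[0,0,0,0,0,0,-0.95],[0,0,0,0,0,0,-0.95]]'|sed -n 2p
python3 - <<'E'
from h import *
go(.4578,-.1845,-60)
E
python3 cm.py cup_m .50 -.15 .1275 31
python3 cm.py cup_m .50 -.15 .058 31
```

```text
tcp_pos: [0.5321, -0.3009, 0.1184]
tcp_pos: [0.477, -0.2164, 0.1187]
tcp_pos: [0.4573, -0.1844, 0.1197]
at [ 0.4573 -0.1844  0.1197] yaw -59.59 -> d units 0.012 -0.003 turn -0.0011 F [-0.1  0.7 -0.2] gap 0.0129
at [ 0.4577 -0.1848  0.1199] yaw -59.69 -> d units 1.058 0.869  F [-0.3  0.2 -0.5] gap 0.0133
0.83 body c (np.float64(516.5), np.float64(-151.0)) 61 62 handle c (465.0, -180.8) 14 54 dir -150.3
at [ 0.4575 -0.1847  0.1199] yaw -59.75 -> d units 1.063 0.867  F [-0.2  0.3 -1. ] gap 0.0135
0.63 body c (np.float64(512.5), np.float64(-154.0)) 89 90 handle c (438.1, -196.9) 21 80 dir -149.0
```

```bash

python3 -m creep '[[0,0,-0.4,0,0,0,-0.95],[0,0,-0.5,0,0,0,-0.95],[0,0,-0.4,0,0,0,-0.95],[0,0,-0.2,0,0,0,-0.95],[0,0,0,0,0,0,-0.95]]'|sed -n 2,4p
python3 -m creep '[[0,0,-0.08,0,0,0,-0.95],[0,0,0,0,0,0,-0.95]]'|sed -n 2,4p
python3 -m creep '[[0,0,-0.05,0,0,0,-0.95],[0,0,0,0,0,0,-0.95]]'|sed -n 2,4p
```

```text
tcp_pos: [0.4561, -0.1839, 0.0584]
tcp_rot: [-3.031, -0.818, 0.004]
ft_force: [-0.3, 0.3, -1.2]
tcp_pos: [0.4574, -0.1843, 0.057]
tcp_rot: [3.033, 0.819, 0.001]
ft_force: [-0.7, 0.0, -0.3]
tcp_pos: [0.4574, -0.1842, 0.0552]
tcp_rot: [3.032, 0.819, 0.001]
ft_force: [0.1, 0.5, -0.8]
```

```bash

python3 -m creep '[[0,0,-0.04,0,0,0,-0.95],[0,0,0,0,0,0,-0.95]]'|sed -n 2,4p
python3 -m creep '[[0,0,-0.03,0,0,0,-0.95],[0,0,0,0,0,0,-0.95]]'|sed -n 2,4p
python3 -m creep '[[0,0,-0.03,0,0,0,-0.95],[0,0,0,0,0,0,-0.95]]'|sed -n 2,4p
```

```text
tcp_pos: [0.4573, -0.1843, 0.0537]
tcp_rot: [3.032, 0.819, 0.001]
ft_force: [-1.0, -1.0, 3.1]
tcp_pos: [0.4568, -0.1846, 0.053]
tcp_rot: [3.032, 0.819, -0.001]
ft_force: [-5.3, -2.6, 14.9]
tcp_pos: [0.4566, -0.1851, 0.0524]
tcp_rot: [3.032, 0.819, -0.001]
ft_force: [-9.9, -5.2, 23.7]
```

```bash

python3 -m creep '[[0,0,0.08,0,0,0,-0.95],[0,0,0,0,0,0,-0.4],[0,0,0,0,0,0,-0.4],[0,0,0,0,0,0,-0.4],[0,0,0,0,0,0,-0.4]]'|sed -n 2,5p
python3 -m creep '[[0,0,0.3,0,0,0,-0.4],[0,0,0.7,0,0,0,-0.3],[0,0,0.8,0,0,0.0196,-0.2],[-0.2,-0.3,0.1,0,0,0.0196,-0.2],[-0.2,-0.3,0,0,0,0.0196,-0.2]]'|sed -n 2p
python3 -m creep '[[-0.2,-0.35,0,0,0,0.0196,-0.2],[-0.2,-0.35,0,0,0,0.0196,-0.2],[-0.2,-0.35,0,0,0,0.0196,-0.2],[-0.2,-0.35,0,0,0,0.0196,-0.2],[-0.2,-0.35,0,0,0,0.0196,-0.2]]'|sed -n 2p
python3 -m creep '[[-0.2,-0.35,0,0,0,0.0196,-0.2],[-0.2,-0.35,0,0,0,0.0196,-0.2],[-0.2,-0.35,0,0,0,0.0196,-0.2],[0,-0.3,0,0,0,0.0196,-0.2],[0,0,0,0,0,0,-0.2]]'|sed -n 2p
python3 cm.py cup_s .36 -.31 .047 25
```

```text
tcp_pos: [0.4569, -0.1838, 0.0538]
tcp_rot: [-3.033, -0.819, 0.0]
ft_force: [-0.2, -0.6, 0.4]
finger_gap: 0.0263
tcp_pos: [0.4426, -0.2085, 0.1321]
tcp_pos: [0.4005, -0.2784, 0.1297]
tcp_pos: [0.377, -0.3337, 0.1299]
at [ 0.3769 -0.3318  0.1297] yaw 24.6 -> d units -0.421 0.546  F [ 0.2 -0.8  0.3] gap 0.0351
0.92 body c (np.float64(346.5), np.float64(-287.5)) 45 45 handle c (372.1, -328.5) 49 14 dir -58.5
```

```bash

python3 -m creep '[[0.033,-0.167,-0.5,0,0,0.019,-0.2],[0,0,-0.8,0,0,0,-0.2],[0,0,-0.7,0,0,0,-0.2],[0,0,-0.29,0,0,0,-0.2],[0,0,0,0,0,0,-0.2]]' 60|sed -n 2,4p
python3 -m creep '[[0,0,0,0,0,0,-0.95],[0,0,0,0,0,0,-0.95],[0,0,0,0,0,0,-0.95],[0,0,0,0,0,0,-0.95],[0,0,0,0,0,0,-0.95]]'|sed -n 2,6p
python3 -m creep '[[0,0,0,0,0,0,-0.95],[0,0,0.4,0,0,0,-0.95],[0,0,0.8,0,0,0,-0.95],[0,0,0.8,0,0,0,-0.95],[0,0,0,0,0,0,-0.95]]'|sed -n 2,6p
python3 cm.py cup_s .36 -.31 .125 25
```

```text
tcp_pos: [0.377, -0.3365, 0.036]
tcp_rot: [-1.529, -2.738, -0.002]
ft_force: [0.3, 0.3, 0.9]
tcp_pos: [0.3792, -0.3394, 0.0396]
tcp_rot: [1.529, 2.742, -0.001]
ft_force: [0.7, -0.5, 2.9]
finger_gap: 0.0132
finger_force: 60.0
tcp_pos: [0.3805, -0.3408, 0.1233]
tcp_rot: [1.526, 2.737, -0.003]
ft_force: [1.0, 0.3, 0.2]
finger_gap: 0.0136
finger_force: 60.0
at [ 0.3788 -0.3392  0.1196] yaw 31.72 -> d units -0.47 0.731  F [-0.1  0.5 -0.9] gap 0.0133
0.93 body c (np.float64(461.0), np.float64(-196.5)) 50 33 handle c (425.4, -209.0) 11 26 dir -151.0
0.83 body c (np.float64(347.5), np.float64(-289.5)) 47 47 handle c (374.3, -332.7) 52 15 dir -58.2
```

```bash

python3 -m creep '[[0.666,0.566,0,0,0,0.0131,-0.95],[0.666,0.566,0,0,0,0.0131,-0.95],[0.666,0.566,0,0,0,0.0131,-0.95],[0.666,0.566,0,0,0,0.0131,-0.95],[0.666,0.566,0,0,0,0.0131,-0.95]]'|sed -n 2p
python3 -m creep '[[0.666,0.566,0,0,0,0.0131,-0.95],[0.666,0.566,0,0,0,0,-0.95],[0,0,0,0,0,0,-0.95],[0,0,0,0,0,0,-0.95],[0,0,0,0,0,0,-0.95]]'|sed -n 2p
python3 cm.py cup_s .515 -.16 .124 25
python3 - <<'E'
from h import *
go(.5651,-.181,60)
E
```

```text
tcp_pos: [0.5114, -0.2238, 0.1167]
tcp_pos: [0.5633, -0.1799, 0.1169]
at [ 0.5632 -0.1808  0.1175] yaw 59.96 -> d units -1.205 0.519  F [ 0.1  0.  -0.4] gap 0.0131
0.93 body c (np.float64(509.0), np.float64(-150.0)) 44 46 handle c (551.5, -175.0) 50 14 dir -30.1
0.63 body c (np.float64(552.5), np.float64(-97.0)) 183 134 handle c (544.6, -76.2) 20 98 dir -172.8
at [ 0.5632 -0.1808  0.1175] yaw 59.96 -> d units 0.047 -0.006 turn 0.0001 F [ 0.1  0.  -0.4] gap 0.0131
```

```bash

python3 -m creep '[[0.08,-0.02,-0.3,0,0,0,-0.95],[0,0,-0.3,0,0,0,-0.95],[0,0,-0.3,0,0,0,-0.95],[0,0,-0.3,0,0,0,-0.95],[0,0,0,0,0,0,-0.95]]'|sed -n 2,4p
python3 -m creep '[[0,0,-0.15,0,0,0,-0.95],[0,0,0,0,0,0,-0.95]]'|sed -n 2,4p
python3 -m creep '[[0,0,-0.06,0,0,0,-0.95],[0,0,0,0,0,0,-0.95]]'|sed -n 2,4p
python3 -m creep '[[0,0,-0.04,0,0,0,-0.95],[0,0,0,0,0,0,-0.95]]'|sed -n 2,4p
```

```text
tcp_pos: [0.5658, -0.1806, 0.067]
tcp_rot: [-0.812, -3.03, -0.001]
ft_force: [-0.9, 0.1, -1.0]
tcp_pos: [0.5675, -0.1809, 0.0633]
tcp_rot: [-0.812, -3.033, -0.0]
ft_force: [-0.8, 0.4, -0.4]
tcp_pos: [0.5681, -0.181, 0.062]
tcp_rot: [0.812, 3.035, -0.0]
ft_force: [0.4, 0.8, 0.4]
tcp_pos: [0.5682, -0.181, 0.0606]
tcp_rot: [0.812, 3.034, -0.0]
ft_force: [-0.5, -1.7, -1.5]
```

```bash

python3 -m creep '[[-0.03,0,-0.06,0,0,0,-0.95],[0,0,0,0,0,0,-0.95]]'|sed -n 2,4p
python3 -m creep '[[0,0,-0.05,0,0,0,-0.95],[0,0,0,0,0,0,-0.95]]'|sed -n 2,4p
python3 -m creep '[[0,0,-0.03,0,0,0,-0.95],[0,0,0,0,0,0,-0.95]]'|sed -n 2,4p
python3 -m creep '[[0,0,-0.03,0,0,0,-0.95],[0,0,0,0,0,0,-0.95]]'|sed -n 2,4p
```

```text
tcp_pos: [0.5665, -0.1809, 0.0578]
tcp_rot: [-0.812, -3.034, 0.0]
ft_force: [0.5, -0.1, -0.3]
tcp_pos: [0.5668, -0.181, 0.0558]
tcp_rot: [-0.812, -3.035, 0.0]
ft_force: [0.2, 0.1, -0.2]
tcp_pos: [0.5673, -0.1813, 0.0552]
tcp_rot: [0.812, 3.034, -0.0]
ft_force: [0.6, 0.1, 3.9]
tcp_pos: [0.5679, -0.1815, 0.0546]
tcp_rot: [0.812, 3.033, -0.0]
ft_force: [-0.3, -1.0, 9.0]
```

```bash

python3 -m creep '[[0,0,0.08,0,0,0,-0.95],[0,0,0,0,0,0,-0.4],[0,0,0,0,0,0,-0.4],[0,0,0,0,0,0,-0.4],[0,0,0,0,0,0,-0.4]]'|sed -n 2,5p
python3 -m creep '[[0,0,0.3,0,0,0,-0.4],[0,0,0.7,0,0,0,-0.4],[0,0,0.8,0,0,0,-0.4],[0,0,0.8,0,0,0,-0.4],[0,0,0.8,0,0,0,-0.4]]'|sed -n 2p
python3 -m creep '[[0,-0.8,0.8,0,0,-0.019,-0.4],[0,-0.8,0,0,0,-0.019,-0.4],[0,-0.8,0,0,0,-0.019,-0.4],[0,-0.8,0,0,0,-0.019,-0.4],[0,0,0,0,0,0,-0.4]]'|sed -n 2p
python3 - <<'E'
from h import *
p=wrist('final');go(.515,-.152)
for k,z in(('press',.046),('scoop',.046),('timer',.05),('wheel',.046)):
    masks(p,k,z,1);print(k,'cut',(cutw(k)*1000).round(1))
q=snap('scene','final_scene')
d=dict(q);a=rect(d,.06,.40,.70,-.28,.02,1300)
b=rect(p,.06,.40,.70,-.28,.02,1300)
cv2.imwrite('pics/fin.png',np.hstack([a,b])[:,:,::-1])
for k in T: print(k,[(np.round(x['point'],3).tolist(),round(x['p'],2)) for x in ctrl.boxes_of(q,k)[:3]])
# rim circles from wrist view at expected rim heights
for z,r in((.058,43),(.059,32),(.060,24)):
    g=cv2.medianBlur(cv2.cvtColor(rect(p,z,.44,.59,-.23,-.08,2000),cv2.COLOR_RGB2GRAY),5)
    c=cv2.HoughCircles(g,cv2.HOUGH_GRADIENT,1,300,param1=60,param2=10,minRadius=2*r-4,maxRadius=2*r+4)
    if c is not None: x,y,rr=c[0][0];print(r,'circle',round(440+x/2,1),round(-80-y/2,1),rr/2)
E
```

```text
tcp_pos: [0.5666, -0.1809, 0.0565]
tcp_rot: [-0.812, -3.034, -0.0]
ft_force: [0.1, -0.1, -0.5]
finger_gap: 0.0262
tcp_pos: [0.5665, -0.1809, 0.1948]
tcp_pos: [0.5668, -0.3114, 0.2236]
at [ 0.5665 -0.309   0.2231] yaw 32.46 -> d units -1.287 3.924  F [-0.6  0.7 -0.9] gap 0.0259
press 0.92 c [632.  -16.4] wh 74.0 35.1 ang 45.4 cen [630.3 -11.5] px 495 553 0 31 col [188. 192. 191.]
press cut [566.8  -4.4]
scoop 0.59 c [590.  -64.6] wh 53.1 124.0 ang 88.6 cen [601.1 -69.7] px 412 528 0 69 col [172. 182. 181.]
scoop cut [575.2 -67.2]
timer 0.63 c [ 646.  -144.8] wh 65.1 57.4 ang 33.6 cen [ 645.7 -145.3] px 453 513 89 148 col [225. 229. 226.]
timer cut [ 648.8 -141.4]
wheel cut [554.7  58.7]
wheel [([0.591, 0.056, 0.036], 0.73)]
press [([0.584, -0.004, 0.042], 0.77), ([0.498, -0.162, 0.057], 0.52)]
scoop [([0.806, -0.033, 0.015], 0.64), ([0.592, 0.057, 0.038], 0.63), ([0.608, -0.062, 0.049], 0.57)]
timer [([0.662, -0.132, 0.05], 0.8), ([0.803, -0.039, 0.015], 0.75), ([0.402, 0.357, 0.026], 0.74)]
cup_l [([0.522, -0.158, 0.051], 0.8), ([0.499, -0.165, 0.06], 0.69), ([0.508, -0.152, 0.055], 0.69)]
cup_m [([0.522, -0.158, 0.051], 0.8), ([0.499, -0.165, 0.06], 0.69), ([0.508, -0.152, 0.055], 0.69)]
cup_s [([0.522, -0.158, 0.051], 0.8), ([0.499, -0.165, 0.06], 0.69), ([0.508, -0.152, 0.055], 0.69)]
case [([0.802, -0.04, 0.011], 0.92), ([0.689, -0.325, 0.058], 0.41)]
bottle [([0.712, 0.329, 0.114], 0.56)]
mug [([0.69, -0.323, 0.057], 0.77)]
canister [([0.514, 0.566, 0.102], 0.94)]
43 circle 514.8 -151.2 43.05
32 circle 515.8 -150.8 31.5
24 circle 517.2 -163.2 25.15
```

```bash
python3 - <<'E'
from h import *
p=wrist()
for b in ctrl.outline_of(p,'cup_s')[:5]:
    m=b['mask'].astype(np.uint8)*255;d=dict(p);d['color']=np.dstack([m]*3)
    im=rect(d,.061,.40,.65,-.28,-.05,1000)[...,0]>127
    if im.sum()<300: continue
    op=cv2.morphologyEx(im.astype(np.uint8),cv2.MORPH_OPEN,cv2.getStructuringElement(cv2.MORPH_ELLIPSE,(25,25)));ys,xs=np.nonzero(op)
    (cx,cy),r=cv2.minEnclosingCircle(np.stack([xs,ys],1).astype(np.float32)) if len(xs) else ((0,0),0)
    print(round(b['p'],2),im.sum(),'c',400+cx,-50-cy,'r',r)
g=cv2.medianBlur(cv2.cvtColor(rect(p,.060,.44,.59,-.23,-.08,2000),cv2.COLOR_RGB2GRAY),3)
for r in(21,24):
  c=cv2.HoughCircles(g,cv2.HOUGH_GRADIENT,1,4,param1=40,param2=8,minRadius=2*r-2,maxRadius=2*r+2)
  print(r,[(round(440+x/2,1),round(-80-y/2,1),q/2) for x,y,q in c[0][:5]])
row=lambda y:[int(v) for v in g[int((-.08-y)*2000),90:210:3]]
for y in(-.145,-.151,-.157):print(y,row(y))
E
```

```text
0.91 3012 c 400 -50 r 0
0.83 1961 c 400 -50 r 0
0.61 2663 c 513.1824645996094 -153.7298583984375 r 25.822351455688477
21 [(np.float32(513.8), np.float32(-148.8), np.float32(21.7)), (np.float32(513.2), np.float32(-151.8), np.float32(21.1)), (np.float32(517.8), np.float32(-162.8), np.float32(20.6)), (np.float32(511.2), np.float32(-150.2), np.float32(21.7)), (np.float32(519.8), np.float32(-165.2), np.float32(21.7))]
24 [(np.float32(512.8), np.float32(-155.2), np.float32(24.7)), (np.float32(513.8), np.float32(-151.2), np.float32(24.15)), (np.float32(514.8), np.float32(-154.8), np.float32(24.7)), (np.float32(511.2), np.float32(-150.2), np.float32(24.15)), (np.float32(517.2), np.float32(-150.8), np.float32(24.7))]
-0.145 [197, 247, 206, 155, 236, 242, 164, 143, 143, 143, 143, 144, 144, 144, 147, 161, 198, 224, 240, 244, 243, 243, 242, 238, 227, 226, 230, 235, 238, 241, 244, 247, 250, 251, 240, 244, 246, 247, 248, 249]
-0.151 [243, 238, 159, 219, 247, 188, 144, 144, 144, 144, 161, 240, 250, 251, 251, 251, 251, 251, 251, 251, 251, 251, 251, 251, 251, 251, 251, 251, 251, 249, 247, 248, 249, 252, 247, 249, 249, 249, 249, 249]
-0.157 [252, 247, 185, 159, 244, 240, 167, 145, 153, 228, 250, 250, 250, 251, 251, 251, 250, 251, 251, 251, 251, 251, 251, 251, 251, 251, 251, 251, 251, 251, 252, 251, 250, 253, 249, 240, 230, 234, 248, 249]
```

The small cup sits at about (513.5,-152), concentric with the other two. The touch-down heights and pushed top heights match the nominal values for every piece.

```bash
python3 -c "
from bench import ctrl
print(ctrl.observe()['t'],ctrl.sign_off())"
```

```text
the job is handed in; nothing more can be done
51.0833 None
```

I packed the kit and handed it in at 51 s: all four tools are pressed fully home, and the three cups are nested in the well with handles 60° apart. The final heights and positions measured as expected, and I left the bottle, mug and canister where they stood.

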